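# Hook the ingot tote out of the mesh shelf and finish the pile

## Robot

A 7-joint arm with a two-finger parallel gripper is mounted at the origin on the work surface. World frame = base frame: x ahead of the robot, y to its left, z up, the work surface at z = 0. Lengths are in m, angles in rad, forces in N, time in s.
With the tool pointing down it reaches from about 0.425 to 0.875 m from the base axis. Payload 8.4 kg.
Tool frame: the origin (TCP) lies midway between the tips of the shut fingers; the grasp point (between the pads) lies r.grasp_offset behind it (r.grasp_offset is the distance from the TCP to the grasp point, in m); y points along the fingers, x is the direction in which the jaws open and shut, and the axes are right-handed (so a half turn about y gives the same grasp; the last joint's range is limited). The gripper opens to 87 mm and grips with 3 to 60 N. Pads are 19 mm wide; open, the fingers measure 117 mm over their backs; the gripper's body (75 mm by 190 mm) begins 51 mm behind the grasp point.
Start: joints at [1.09, 0.333, 0.04, 1.465, -0.013, 1.343, -0.059], TCP at [0.242, -0.603, 0.223] pointing down, gripper open.
Joint ranges: [-2.58, 2.58], [-0.38, 2.09], [-1.3, 1.39], [0.25, 2.4], [-1.5, 4.64], [0.08, 2.09], [-2.65, 2.65]. Speed limits (rad/s): [2.22, 2.22, 2.79, 2.79, 3.14, 3.14, 3.14].

## Interface

Orientations are given as a unit quaternion [x, y, z, w].
In Python, from bench import r gives the robot as it stands.
- The arm moves only by the tool carry_out, never from a script. Its argument "motion" is one flat list of numbers, 7 for each row, row after row: the shift along the tool's x, y, z in m, then the turn, a rotation vector about the tool's x, y, z in degrees, then the gripper's target within -1 to 1 (shut at 1, half-way at 0, fully open at -1). In form: [tx, ty, tz, rx, ry, rz, hand, tx, ty, tz, rx, ry, rz, hand, ...]. A call has 1 to 20 rows; each row is the pose to reach, as a shift and turn from the pose measured when the call began, along the tool's axes at that moment; what a row does not reach only later rows make up. A row lasts 1/8 s, in which the tool goes at most 62.5 mm and 10.7 degrees, less where a joint would pass 70% of its speed; a pose out of reach is approached as far as the arm can. A call with a gripper value outside its range is refused whole. The fingers move at their own pace and stop on an object; "force" is the grip in N (left out, the last holds). Time passes only in rows, so rows that repeat a pose let the fingers close. It gives the time, the measured TCP pose, the force and the opening at its end, in the units of the state.
- r.get_state(): the state, without advancing time (a new reading comes with each control period).
- r.camera(name): name is "scene" or "top" or "wrist"; returns the picture (400x640x3 uint8, red, green, blue); there is no depth.
- r.camera_info(name): a dict with "fx", "fy", "cx", "cy" (pixels), "k1" (the pictures are not rectified: a ray, as slopes to the right and down, at radius r is drawn at 1 + k1 r^2 times it, then the intrinsics apply), "rvec" (rotation vector, rad) and "tvec" (3), from world to camera coordinates, as OpenCV has them; the wrist camera has in their place "tool_from_camera" (4x4, takes a point from camera to tool coordinates, whose origin is the TCP and whose axes are the tool frame's). Camera axes: x right, y down, z forward; pixel columns grow to the right and rows downward; lengths in m; the calibration is good to about 2 mm. A picture is of the moment at which its call begins: read the wrist's pose just before it. camera_info takes no time and is no camera call.
- r.hand_in(): hands the job in, once; it reports no verdict.
The state is a dict: "t": time; "joint_pos": joint angles; "joint_vel": joint speeds; "joint_efforts": joint torques, N m; "eef_pos": TCP position; "tool_rot": TCP orientation; "force": force on the tool from outside, world axes, zero at the start; "moment": the same for the moment, N m; "width": opening from 0.0 (shut) to 1.0 (fully open).
Only numpy, scipy, OpenCV 4.12 (cv2) and the standard library are available. Lean on these libraries where they do the work, as an engineer would, in place of code of your own. Each camera call takes 0.05 s, during which the arm holds its last target.

## Task

With the pulling hook, drag the tote out from under the wire-mesh shelf until at least three quarters of its depth stands clear in front of the shelf (do not pull it by hand), then lay the hook back in its rest as it was. Of the two ingots in the tote, take the one lying wide face up and set it, still wide face up, in the empty place of the pile's top layer: crosswise and centred on the two lower ingots, parallel to the ingot already there, its outer side over their ends. Leave the other ingot in the tote and do not disturb the pile or the things lying about.

Things in the scene. Friction and masses are not known exactly. Their poses are not given: they have to be found in the camera images.
- shelf: Fixed grey tube bench shelf with a wire-mesh top, 340 mm deep, 330 mm wide, no floor: 20 mm corner posts, underside of its top 150 mm, top edge 164 mm above the table. Its open front (290 mm between posts) looks to the robot's right; both ends are open too. Origin: middle of the front edge, at table level; x points deeper into the shelf, z up. A flat carton lies on the mesh at the back (top at 176 mm).
- tote: Loose open grey tote on the table in the shelf, 190 mm deep (its x), 220 wide (y), 55 high, walls and floor 5 mm, 0.25 kg; drags with 4 to 9 N. Origin: centre of its underside; x points from front to back wall (into the shelf). Front wall starts 30 to 75 mm behind the shelf's front edge. Two ingots lie along its x, 46 mm either side of its middle, behind an empty strip of 37 mm at the front wall.
- tote_lip (a point): Middle of the top edge of the tote's front wall, on its outer face (55 mm above the table; the wall's inner face is 5 mm farther in). A 4 mm thick rim stands 11 mm out from the wall in front of it. Axes as the tote's.
- hook_grip (a point): Loose pulling hook, 0.16 kg, claw down in its rest: wooden handle 130 long, 18 wide, 22 mm high, then a 10 mm square steel bar; at its end a claw plate 40 mm wide, 6 thick, reaching 28 mm below the bar. This point: centre of the handle, gripped across its 18 mm; x along the bar's centre line to the claw, 175 mm ahead; z up. Mass centre 50 mm ahead.
- hook_claw (a point): Middle of the claw's lower edge: 175 mm ahead of and 33 mm below the handle's centre. Axes as the hook's.
- rest_grip (a point): Where the handle's centre lies with the hook in its rest, 85 mm above the table; x to the claw end, z up. The rest is a fixed grey metal base with two open-topped forks: 50 mm behind this point for the handle (34 mm between cheeks) and 120 mm ahead for the bar (26 mm). Cheeks reach 90 and 96 mm above the table, 14 mm long, 8 thick. The hook lifts straight out.
- rest_claw (a point): Where the claw's lower edge lies when the hook is in its rest.
- ingot_a_mid (a point): Cast aluminium ingot, 30 mm high, 0.3 to 0.5 kg: wide face 130 x 46 mm, opposite narrow face 118 x 32 mm, sloping sides (long ones 13 degrees). This one lies in the tote wide face up; it is the one to move. On which side of the tote it lies varies. The point is its centre, 15 mm above its underside; x along its length, z up. 
- ingot_b_mid (a point): Cast aluminium ingot, 30 mm high, 0.3 to 0.5 kg: wide face 130 x 46 mm, opposite narrow face 118 x 32 mm, sloping sides (long ones 13 degrees). This one lies in the tote narrow face up and stays there. The point is its centre, 15 mm above its underside; x along its length, z up. 
- board: Fixed wooden board 160 x 160 mm, top 18 mm above the table, carrying the pile. Origin: centre of its underside; the two ingots of the lower layer lie along its x, centred 38 mm either side of its middle; the one ingot of the upper layer lies along its y.
- gap_mid (a point): The empty place in the upper layer: where the moved ingot's centre belongs, 63 mm above the table, 42 mm from the pile's middle, its length along this point's y axis (axes are the board's). It rests on the lower ingots' tops, 48 mm above the table. About 40 mm stay free between it and the ingot already in the layer, room for a finger.
- pile_1_mid (a point): Cast aluminium ingot, 30 mm high, 0.3 to 0.5 kg: wide face 130 x 46 mm, opposite narrow face 118 x 32 mm, sloping sides (long ones 13 degrees). In the pile's lower layer, narrow face up. The point is its centre, 15 mm above its underside; x along its length, z up. 
- pile_2_mid (a point): Cast aluminium ingot, 30 mm high, 0.3 to 0.5 kg: wide face 130 x 46 mm, opposite narrow face 118 x 32 mm, sloping sides (long ones 13 degrees). In the pile's lower layer, wide face up. The point is its centre, 15 mm above its underside; x along its length, z up. 
- pile_3_mid (a point): Cast aluminium ingot, 30 mm high, 0.3 to 0.5 kg: wide face 130 x 46 mm, opposite narrow face 118 x 32 mm, sloping sides (long ones 13 degrees). In the pile's upper layer, crosswise, narrow face up, 42 mm from the middle on the side away from the empty place. The point is its centre, 15 mm above its underside; x along its length, z up. 
- spool: Bystander: upright spool of solder wire, 60 mm across, 45 mm high. Origin: centre of its underside.
- jar: Bystander: amber jar with white lid, 62 mm across, 75 mm high. Origin: centre of its underside.
- tape: Bystander: flat roll of black tape, 90 mm across, 24 mm high. Origin: centre of its underside.
- driver: Bystander: screwdriver, 200 mm long, lying down.
- pliers: Bystander: pliers with yellow grips, 150 mm long, lying down.
- bottle: Bystander: clear bottle with blue cap, 62 mm across, 190 mm high. Origin: centre of its underside.
There are look-alikes about, which are no part of the job. Leave any yellow look-alike of the part that bears ingot_a_mid alone.

How it is judged:
By the outcome, as a careful person would: the job done as asked, in the order asked, and still so for the second after the job is handed in, with the robot touching nothing.
It also fails if it takes over 61 s, if anything falls off the work surface, if the arm or the gripper's body presses on something with over 40 N, if the wrist force passes 120 N, or if a joint passes its speed limit or range.

## Working session

There is one attempt and no reset: what is moved stays moved. The work goes in short steps, Python scripts to look and compute and a tool call to move; the robot and the scene stay as the last step left them, time stands still between calls to the robot, and variables do not carry over. Pictures are saved under pics/ and viewed, and the job is handed in when it is done.

Besides the shell and the picture viewer there is one more tool, called as name(argument=value, ...) on one line, values as JSON. carry_out: Moves the arm, as the interface text tells. Its arguments: {"type":"object","properties":{"motion":{"type":"array","items":{"type":"number"}},"force":{"type":"number"}},"required":["motion"]}

```bash
mkdir -p pics; ls; python3 - <<'E'
from bench import r
import cv2
print(r.get_state(), r.grasp_offset)
for n in ("scene","top","wrist"):
    im=r.camera(n); cv2.imwrite(f"pics/{n}0.png",cv2.cvtColor(im,cv2.COLOR_RGB2BGR)); print(n,r.camera_info(n))
E
```

```text
pics
{'t': 0.0, 'joint_pos': array([ 1.08979084,  0.33392792,  0.03985383,  1.46629505, -0.01340199,
        1.34330935, -0.05850443]), 'joint_vel': array([-0.00054385,  0.00141122,  0.00031555, -0.00076855,  0.00093382,
       -0.00145077, -0.00054165]), 'joint_efforts': array([-3.24859102e-04, -6.56356215e+01,  1.33470923e+00, -4.03793693e+01,
       -5.99474413e-02,  4.51335346e-02,  1.37247280e-04]), 'eef_pos': array([ 0.24199001, -0.60275076,  0.22163637]), 'tool_rot': array([-0.58548852,  0.39655511, -0.39553472,  0.58608832]), 'force': array([ 0.59343476, -0.62521012, -0.51179238]), 'moment': array([-0.02005894, -0.05750753,  0.0448833 ]), 'width': 1.00038441644854} 0.0187
scene {'fx': 501.1068111729816, 'fy': 501.1068111729816, 'cx': 311.87257211573984, 'cy': 195.11938729584622, 'k1': -0.007626063215633445, 'rvec': array([ 1.06938523,  2.48952653, -0.90343667]), 'tvec': array([ 0.31708454, -0.24974781,  1.7093593 ])}
top {'fx': 433.9027918680283, 'fy': 433.9027918680283, 'cx': 319.6458291003006, 'cy': 194.15661897563456, 'k1': -0.01833281682916701, 'rvec': array([ 2.02229848, -2.20870495,  0.22948072]), 'tvec': array([0.09458892, 0.50403024, 1.28786515])}
wrist {'fx': 299.5540144329739, 'fy': 299.5540144329739, 'cx': 321.73195516450266, 'cy': 202.21751957332083, 'k1': 0.004927936696420293, 'tool_from_camera': array([[ 9.99999022e-01, -2.49146042e-04, -1.37609131e-03,
        -3.13620753e-04],
       [ 1.27212470e-03, -2.46649963e-01,  9.69103801e-01,
        -1.62573038e-01],
       [-5.80861246e-04, -9.69104604e-01, -2.46649405e-01,
         6.72374494e-02],
       [ 0.00000000e+00,  0.00000000e+00,  0.00000000e+00,
         1.00000000e+00]])}
```

View pics/scene0.png

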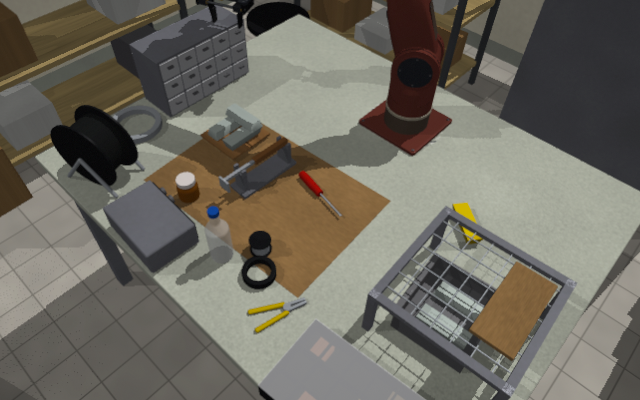

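View pics/top0.png

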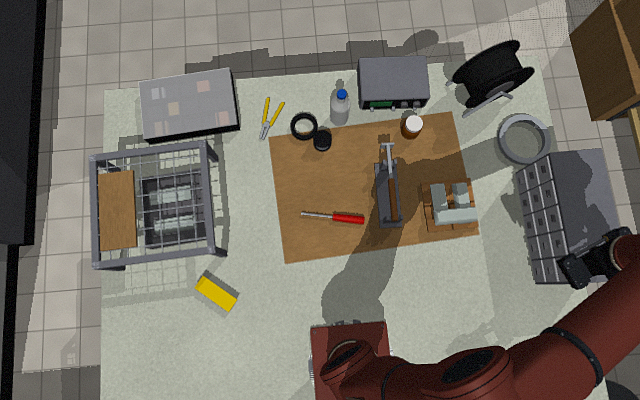

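View pics/wrist0.png

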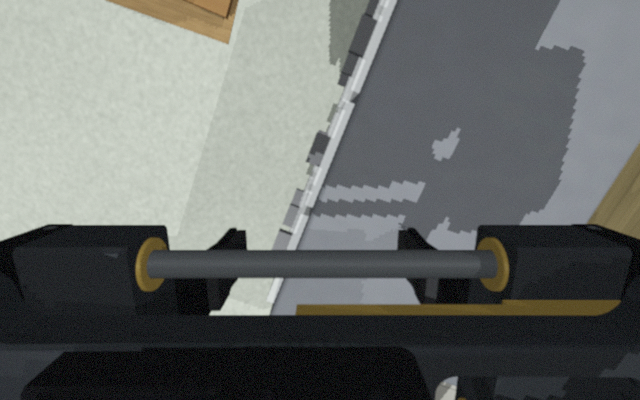

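```bash
cat > h.py <<'E'
import numpy as np, cv2
from scipy.spatial.transform import Rotation as R
from bench import r
def cam(name, st=None):
    i=r.camera_info(name)
    if name=="wrist":
        st=st or r.get_state()
        T=np.eye(4);T[:3,:3]=R.from_quat(st['tool_rot']).as_matrix();T[:3,3]=st['eef_pos']
        C=T@i['tool_from_camera']; W=np.linalg.inv(C)
    else:
        W=np.eye(4);W[:3,:3]=cv2.Rodrigues(np.array(i['rvec']))[0];W[:3,3]=i['tvec']
    return i,W
def proj(c,P):
    i,W=c;P=np.atleast_2d(P).astype(float);q=P@W[:3,:3].T+W[:3,3]
    s=q[:,:2]/q[:,2:];f=1+i['k1']*(s**2).sum(1,keepdims=True);s=s*f
    return s*[i['fx'],i['fy']]+[i['cx'],i['cy']]
def ray(c,px):
    i,W=c;d=(np.array(px,float)-[i['cx'],i['cy']])/[i['fx'],i['fy']]
    s=d.copy()
    for _ in range(10): s=d/(1+i['k1']*(s**2).sum())
    v=W[:3,:3].T@np.r_[s,1]; o=-W[:3,:3].T@W[:3,3]
    return o,v/np.linalg.norm(v)
def onz(c,px,z):
    o,v=ray(c,px); return o+v*(z-o[2])/v[2]
def tri(*obs):
    A=np.zeros((3,3));b=np.zeros(3)
    for c,px in obs:
        o,v=ray(c,px);M=np.eye(3)-np.outer(v,v);A+=M;b+=M@o
    return np.linalg.solve(A,b)
def snap(name,fn):
    c=cam(name); im=cv2.cvtColor(r.camera(name),cv2.COLOR_RGB2BGR); cv2.imwrite('pics/'+fn+'.png',im); return c,im
def crop(src,fn,x0,y0,x1,y1,k):
    im=cv2.imread('pics/'+src+'.png')[y0:y1,x0:x1]
    cv2.imwrite('pics/'+fn+'.png',cv2.resize(im,None,fx=k,fy=k,interpolation=cv2.INTER_CUBIC))
E
python3 - <<'E'
from h import *
crop('top0','c1',360,120,490,245,6)
crop('top0','c2',80,130,230,280,4)
crop('scene0','c3',200,90,310,210,6) if 0 else crop('scene0','c3',195,95,305,205,5)
crop('scene0','c4',360,195,580,395,3)
E
```

```text
(no output)
```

View pics/c1.png

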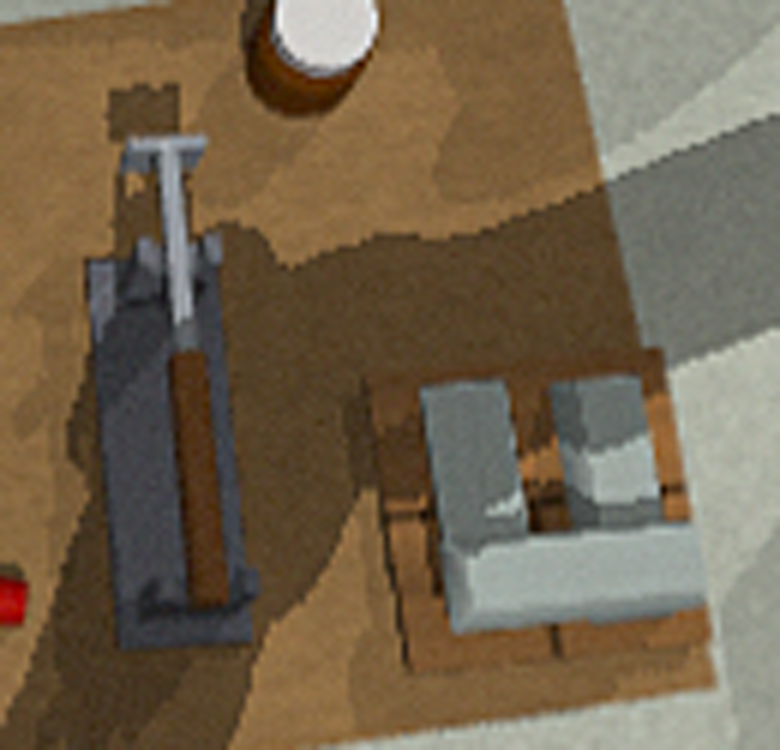

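View pics/c2.png

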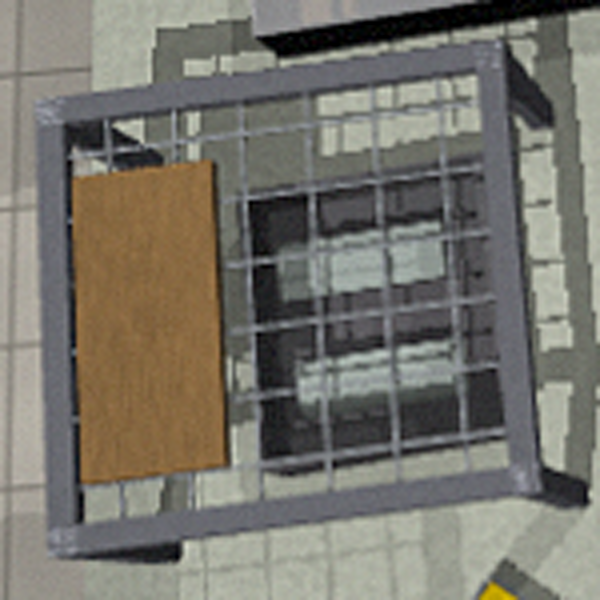

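View pics/c3.png

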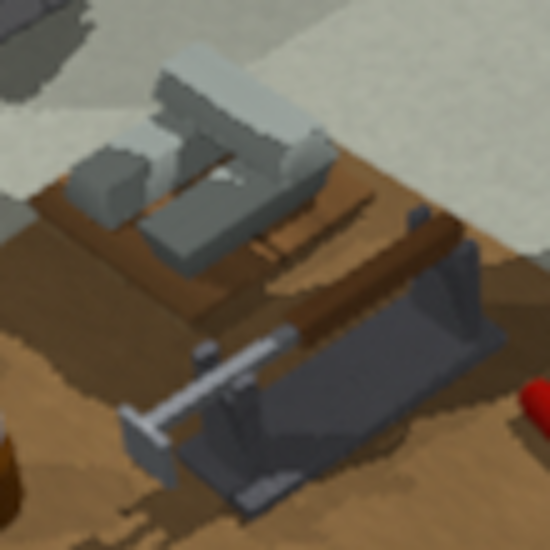

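View pics/c4.png

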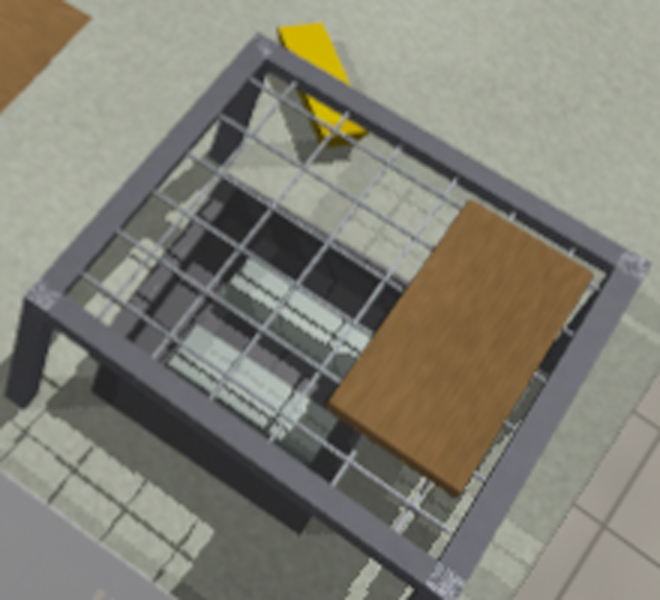

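```bash
python3 - <<'E'
from h import *
np.set_printoptions(precision=4,suppress=True)
c=cam('top');s=cam('scene')
f=lambda x,y:(360+x/6,120+y/6)
g=lambda x,y:(80+x/4,130+y/4)
for n,p,z in [('handle near',f(207,605),.096),('handle far',f(187,350),.096),('bar start',f(187,320),.09),('bar end',f(169,140),.09),('clawL',f(124,143),.09),('clawR',f(205,141),.09),
 ('sFfar',g(503,42),.164),('sFnear',g(537,490),.164),('sBfar',g(38,103),.164),('sBnear',g(50,552),.164),
 ('toteBL',g(262,470),.055),('toteTL',g(247,200),.055),
 ('p3 a',f(452,632),.078),('p3b',f(470,560),.078),
 ('boardTL',f(365,380),.018),('boardTR',f(662,350),.018),('boardBL',f(410,670),.018),('boardBR',f(716,650),.018),
 ('p2far L',f(422,385),.048),('p2 far R',f(506,380),.048),('p1 far L',f(575,382),.048),('p1 farR',f(640,376),.048)]:
    print(n,np.round(p,1),onz(c,p,z))
k=lambda x,y:(360+x/3,195+y/3)
for n,p,z in [('sFnear',k(265,38),.164),('sFfar',k(35,295),.164),('sBfar',k(445,590),.164),('sBnear',k(637,262),.164)]: print('scene',n,onz(s,p,z))
q=lambda x,y:(195+x/5,95+y/5)
for n,p,z in [('handle far',q(295,325),.085),('handle near',q(460,225),.096),('board far left',q(30,200),.018),('board near-left',q(205,318),.018),('claw',q(150,470),.055)]: print('scene',n,onz(s,p,z))
E
```

```text
handle near [394.5 220.8] [ 0.4018 -0.1621  0.096 ]
handle far [391.2 178.3] [ 0.5308 -0.168   0.096 ]
bar start [391.2 173.3] [ 0.5477 -0.171   0.09  ]
bar end [388.2 143.3] [ 0.6431 -0.1734  0.09  ]
clawL [380.7 143.8] [ 0.6435 -0.1502  0.09  ]
clawR [394.2 143.5] [ 0.641  -0.1918  0.09  ]
sFfar [205.8 140.5] [0.6747 0.3674 0.164 ]
sFnear [214.2 252.5] [0.3493 0.3553 0.164 ]
sBfar [ 89.5 155.8] [0.6586 0.705  0.164 ]
sBnear [ 92.5 268. ] [0.3358 0.6904 0.164 ]
toteBL [145.5 247.5] [0.3923 0.5869 0.055 ]
toteTL [141.8 180. ] [0.6032 0.5972 0.055 ]
p3 a [435.3 225.3] [ 0.3799 -0.2855  0.078 ]
p3b [438.3 213.3] [ 0.415  -0.2996  0.078 ]
boardTL [420.8 183.3] [ 0.5243 -0.2753  0.018 ]
boardTR [470.3 178.3] [ 0.5267 -0.4358  0.018 ]
boardBL [428.3 231.7] [ 0.3688 -0.2777  0.018 ]
boardBR [479.3 228.3] [ 0.3649 -0.4385  0.018 ]
p2far L [430.3 184.2] [ 0.5126 -0.2967  0.048 ]
p2 far R [444.3 183.3] [ 0.5114 -0.3407  0.048 ]
p1 far L [455.8 183.7] [ 0.5072 -0.3764  0.048 ]
p1 farR [466.7 182.7] [ 0.5074 -0.4107  0.048 ]
scene sFnear [0.3533 0.364  0.164 ]
scene sFfar [0.6753 0.3764 0.164 ]
scene sBfar [0.6598 0.7018 0.164 ]
scene sBnear [0.3422 0.686  0.164 ]
scene handle far [ 0.5306 -0.1703  0.085 ]
scene handle near [ 0.4119 -0.1524  0.096 ]
scene board far left [ 0.5327 -0.4294  0.018 ]
scene board near-left [ 0.5247 -0.2669  0.018 ]
scene claw [ 0.6479 -0.1678  0.055 ]
```

```bash
python3 - <<'E'
from h import *
np.set_printoptions(precision=4,suppress=True)
st=r.get_state();M=R.from_quat(st['tool_rot']).as_matrix();print(M)
print(np.degrees(np.arctan2(*st['eef_pos'][[1,0]])))
c=cam('top')
for n,p,z in [('driverTip',(301,214),.005),('driver end',(364,219),.012),('tape',(304,126),.024),('spool',(322,140),.045),('jar',(413,123),.075),('pliers',(264,138),.01),('bottle',(341,95),.19)]: print(n,onz(c,p,z))
E
```

```text
[[ 0.3726 -0.0006  0.928 ]
 [-0.928   0.0012  0.3726]
 [-0.0013 -1.     -0.0001]]
-68.12755119462089
driverTip [0.4614 0.1135 0.005 ]
driver end [ 0.4269 -0.0828  0.012 ]
tape [0.747  0.0802 0.024 ]
spool [0.6869 0.0267 0.045 ]
jar [ 0.7077 -0.2624  0.075 ]
pliers [0.7224 0.2142 0.01  ]
bottle [ 0.7694 -0.0351  0.19  ]
```

```bash
cat >> h.py <<'E'
def rel(pos,az,st=None,pitch=None):
    """tool-frame shift (m) and rotvec(deg) to reach TCP pos, tool x at azimuth az deg, pointing down"""
    st=st or r.get_state();M=R.from_quat(st['tool_rot']).as_matrix()
    a=np.radians(az);x=np.array([np.cos(a),np.sin(a),0]);y=np.array([0,0,-1.]);T=np.c_[x,y,np.cross(x,y)]
    d=M.T@(np.array(pos)-st['eef_pos']); w=np.degrees(R.from_matrix(M.T@T).as_rotvec())
    print('shift',np.round(d,4),'rot',np.round(w,2)); return d,w
def show():
    st=r.get_state();M=R.from_quat(st['tool_rot']).as_matrix()
    print('t',round(st['t'],2),'p',np.round(st['eef_pos'],4),'az',np.round(np.degrees(np.arctan2(M[1,0],M[0,0])),2),'ydir',np.round(M[:,1],3),'w',round(st['width'],3),'F',np.round(st['force'],1),'q',np.round(st['joint_pos'],2)); return st
E
python3 - <<'E'
from h import *
show(); rel([.466,-.165,.20],-92.5)
E
```

```text
t 0.15 p [ 0.242  -0.6029  0.2218] az -68.12 ydir [-0.001  0.001 -1.   ] w 0.998 F [ 0.2 -0.6  0.1] q [ 1.09  0.33  0.04  1.47 -0.01  1.34 -0.06]
shift [-0.3229  0.0222  0.371 ] rot [ 2.000e-02  2.438e+01 -7.000e-02]
```

carry_out(motion=[-0.04,0.0,0.046,0,3,0,-1,-0.08,0.0,0.093,0,6,0,-1,-0.121,0,0.139,0,9,0,-1,-0.161,0,0.186,0,12,0,-1,-0.202,0,0.232,0,15,0,-1,-0.242,0,0.278,0,18,0,-1,-0.283,0,0.325,0,21,0,-1,-0.323,0,0.371,0,24.4,0,-1,-0.323,0,0.371,0,24.4,0,-1,-0.323,0,0.371,0,24.4,0,-1])

```text
t: 1.4
eef_pos: [0.4656, -0.1655, 0.222]
tool_rot: [-0.489, 0.511, -0.51, 0.489]
force: [-0.2, -0.8, 1.5]
width: 0.999
```

```bash
python3 - <<'E'
from h import *
show(); snap('wrist','w1'); snap('top','t1')
E
```

```text
t 1.4 p [ 0.4656 -0.1655  0.222 ] az -92.5 ydir [-0.001  0.001 -1.   ] w 0.999 F [-0.2 -0.8  1.5] q [ 0.56  0.03 -0.32  1.82  0.01  1.29 -1.37]
```

View pics/w1.png

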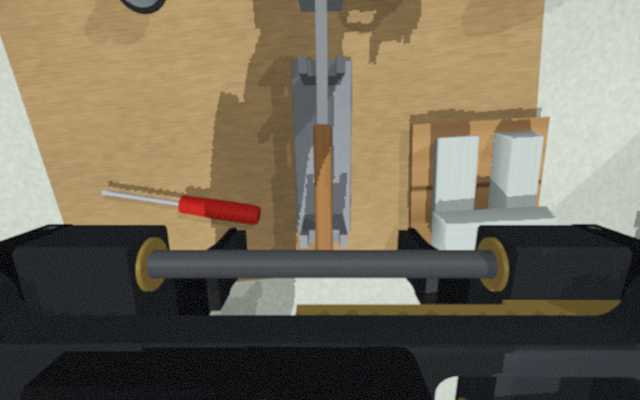

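```bash
python3 - <<'E'
from h import *
crop('w1','w1a',270,0,370,130,5)
crop('w1','w1b',400,110,560,240,5)
E
```

```text
(no output)
```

View pics/w1a.png

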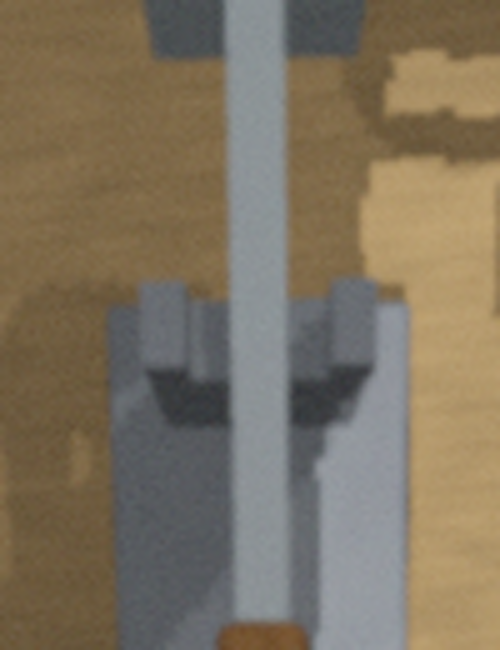

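View pics/w1b.png

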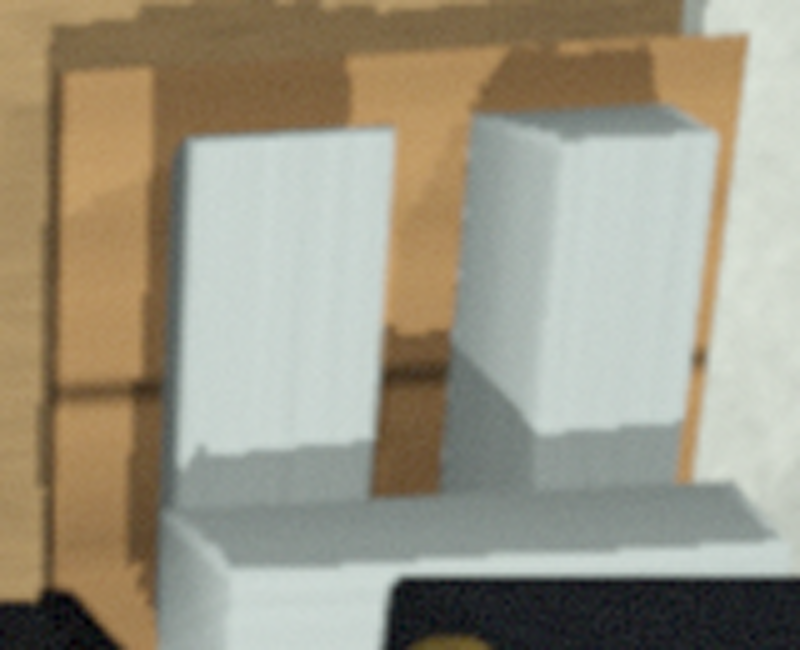

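```bash
python3 - <<'E'
from h import *
np.set_printoptions(precision=4,suppress=True)
c=cam('wrist')
a=lambda x,y:(270+x/5,y/5)
b=lambda x,y:(400+x/5,110+y/5)
for n,p,z in [('handle end L',a(218,628),.096),('handle end R',a(308,628),.096),('bar at handle',a(260,615),.09),('bar at top',a(257,2),.09),
 ('boardFarL',b(60,70),.018),('boardFarR',b(748,36),.018),('p2farL',b(187,137),.048),('p2farR',b(393,128),.048),('p2nearL',b(165,500),.048),('p2nearR',b(370,495),.048),
 ('p1farL',b(563,138),.048),('p1farR',b(716,128),.048),('p1nearL',b(533,490),.048),('p1nearR',b(675,485),.048),('p3FL',b(230,568),.078),('p3FR',b(790,540),.078),('p3base L',b(165,510),.048),('p3base R',b(735,484),.048)]:
    print(n,onz(c,p,z))
E
```

```text
handle end L [ 0.5327 -0.1611  0.096 ]
handle end R [ 0.5319 -0.1779  0.096 ]
bar at handle [ 0.5347 -0.169   0.09  ]
bar at top [ 0.6369 -0.1733  0.09  ]
boardFarL [ 0.5291 -0.2752  0.018 ]
boardFarR [ 0.5291 -0.4358  0.018 ]
p2farL [ 0.5138 -0.2948  0.048 ]
p2farR [ 0.5136 -0.3396  0.048 ]
p2nearL [ 0.431  -0.2937  0.048 ]
p2nearR [ 0.43   -0.3412  0.048 ]
p1farL [ 0.5097 -0.3768  0.048 ]
p1farR [ 0.5102 -0.4098  0.048 ]
p1nearL [ 0.4295 -0.3788  0.048 ]
p1nearR [ 0.4292 -0.4114  0.048 ]
p3FL [ 0.4242 -0.2972  0.078 ]
p3FR [ 0.425  -0.4157  0.078 ]
p3base L [ 0.4286 -0.2938  0.048 ]
p3base R [ 0.4288 -0.4252  0.048 ]
```

carry_out(motion=[0.0005,0.03,0.001,0,0,0,-1,0.001,0.07,0.001,0,0,0,-1,0.001,0.11,0.001,0,0,0,-1,0.001,0.14,0.001,0,0,0,-1,0.001,0.1555,0.001,0,0,0,-1,0.001,0.1555,0.001,0,0,0,-1,0.001,0.1555,0.001,0,0,0,1,0.001,0.1555,0.001,0,0,0,1,0.001,0.1555,0.001,0,0,0,1,0.001,0.1555,0.001,0,0,0,1,0.001,0.1555,0.001,0,0,0,1,0.001,0.1555,0.001,0,0,0,1], force=50)

```text
t: 3.0
eef_pos: [0.4661, -0.1673, 0.0666]
tool_rot: [-0.488, 0.512, -0.511, 0.488]
force: [0.7, -0.6, -0.0]
width: 0.402
```

```bash
python3 - <<'E'
from h import *
show()
E
```

```text
t 3.0 p [ 0.4661 -0.1673  0.0666] az -92.64 ydir [-0.001  0.001 -1.   ] w 0.402 F [ 0.7 -0.6 -0. ] q [ 0.55  0.19 -0.32  2.    0.07  0.97 -1.42]
```

carry_out(motion=[0,0,0,0,0,0,1,0,0,0,0,0,0,1,0,0,0,0,0,0,1,0,0,0,0,0,0,1])

```text
t: 3.5
eef_pos: [0.466, -0.1673, 0.0665]
tool_rot: [-0.488, 0.512, -0.511, 0.488]
force: [0.9, -0.4, -0.3]
width: 0.204
```

```bash
python3 - <<'E'
from h import *
show();snap('wrist','w2')
E
```

```text
t 3.5 p [ 0.466  -0.1673  0.0665] az -92.64 ydir [-0.001  0.001 -1.   ] w 0.204 F [ 0.9 -0.4 -0.3] q [ 0.55  0.19 -0.32  2.    0.07  0.97 -1.42]
```

View pics/w2.png

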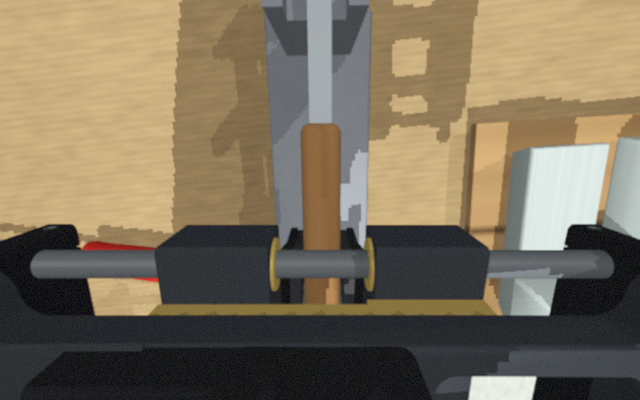

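```bash
python3 - <<'E'
from h import *
crop('scene0','c5',385,240,485,340,7)
crop('top0','c6',130,165,220,255,7)
c,im=cam('wrist'),0
print(onz(c,(320,125),.096))
E
```

```text
[ 0.53344918 -0.16911969  0.096     ]
```

View pics/c5.png

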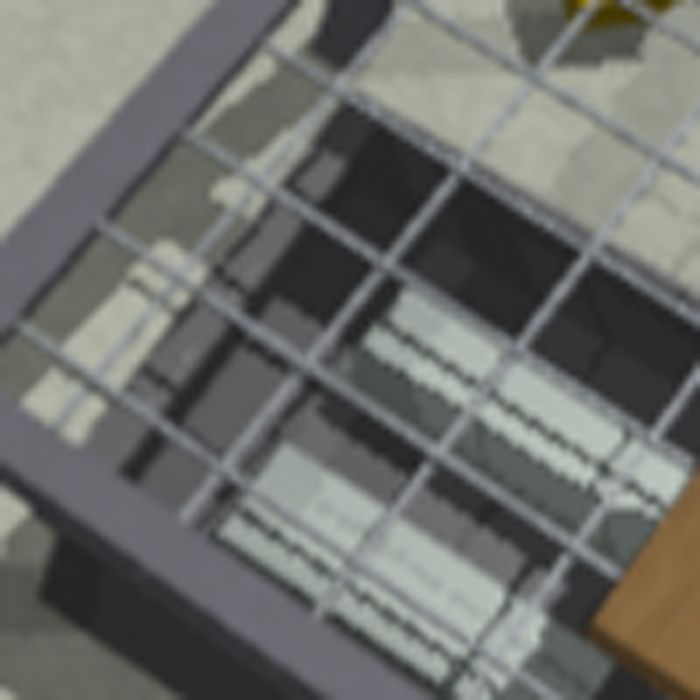

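View pics/c6.png

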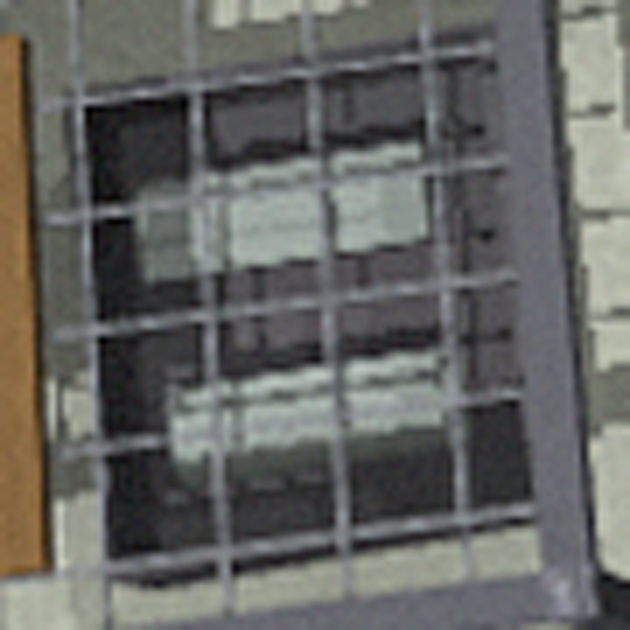

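```bash
python3 - <<'E'
from h import *
np.set_printoptions(precision=4,suppress=True)
s=cam('scene');t=cam('top')
k=lambda x,y:(385+x/7,240+y/7)
g=lambda x,y:(130+x/7,165+y/7)
for n,p,z in [('inner a',k(240,305),.055),('inner b',k(130,470),.055),('outer rim a',k(215,260),.055),('outer rim b',k(85,430),.055),('near-front corner?',k(345,110),.055),
 ('A front L?',k(395,290),.035),('B? ',k(270,450),.035)]: print(n,onz(s,p,z))
for n,p,z in [('far f1',g(425,145),.035),('far f2',g(430,240),.035),('far b1',g(137,185),.035),('far b2',g(148,282),.035),('near f1',g(440,350),.035),('near f2',g(450,425),.035),('near b1',g(170,385),.035),('near b2',g(175,460),.035),
  ('tote back far',g(82,100),.055),('tote back near',g(112,580),.055),('dark line far',g(460,200),.055)]: print(n,onz(t,p,z))
E
```

```text
inner a [0.5172 0.4149 0.055 ]
inner b [0.5962 0.4252 0.055 ]
outer rim a [0.5083 0.3977 0.055 ]
outer rim b [0.5946 0.4048 0.055 ]
near-front corner? [0.4227 0.3951 0.055 ]
A front L? [0.4612 0.4478 0.035 ]
B?  [0.5455 0.4521 0.035 ]
far f1 [0.5766 0.4511 0.035 ]
far f2 [0.5328 0.4501 0.035 ]
far b1 [0.5696 0.5807 0.035 ]
far b2 [0.5248 0.5762 0.035 ]
near f1 [0.4827 0.447  0.035 ]
near f2 [0.4488 0.4436 0.035 ]
near b1 [0.4775 0.5669 0.035 ]
near b2 [0.4439 0.565  0.035 ]
tote back far [0.6055 0.5973 0.055 ]
tote back near [0.3911 0.5854 0.055 ]
dark line far [0.5452 0.4307 0.055 ]
```

carry_out(motion=[0,-0.02,0,0,0,0,1,0,-0.05,0,0,0,0,1,0,-0.085,0,0,0,0,1,0,-0.115,0,0,0,0,1,-0.012,-0.12,0.002,0,-4,0,1,-0.034,-0.12,0.006,0,-12,0,1,-0.058,-0.12,0.01,0,-21,0,1,-0.083,-0.12,0.014,0,-30,0,1,-0.108,-0.12,0.018,0,-39,0,1,-0.133,-0.12,0.022,0,-48,0,1,-0.158,-0.12,0.026,0,-57,0,1,-0.183,-0.12,0.03,0,-66,0,1,-0.208,-0.12,0.034,0,-75,0,1,-0.233,-0.12,0.038,0,-84,0,1,-0.255,-0.12,0.042,0,-91,0,1,-0.267,-0.12,0.044,0,-95,0,1,-0.2694,-0.12,0.0447,0,-95.8,0,1,-0.2694,-0.12,0.0447,0,-95.8,0,1,-0.2694,-0.12,0.0447,0,-95.8,0,1])

```text
t: 5.92
eef_pos: [0.5232, 0.0988, 0.1866]
tool_rot: [-0.707, -0.018, 0.019, 0.707]
force: [1.1, 0.3, -0.9]
width: 0.203
```

```bash
python3 - <<'E'
from h import *
show();snap('wrist','w3');snap('top','t3');snap('scene','s3')
crop('t3','t3a',80,110,340,290,3)
E
```

```text
t 5.92 p [0.5232 0.0988 0.1866] az 3.04 ydir [-0.001  0.001 -1.   ] w 0.203 F [ 1.1  0.3 -0.9] q [ 0.3   0.17 -0.63  1.77  0.11  1.23 -0.3 ]
```

View pics/w3.png

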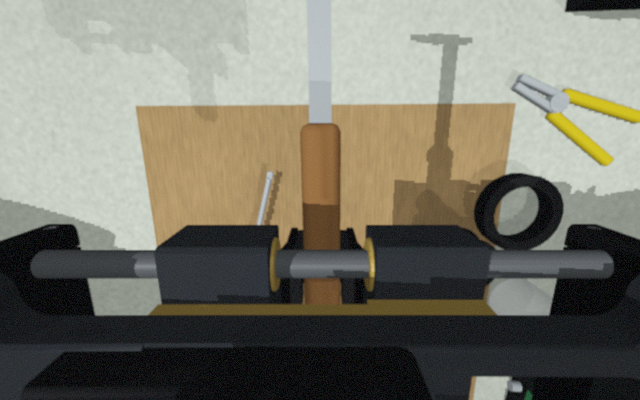

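View pics/t3a.png

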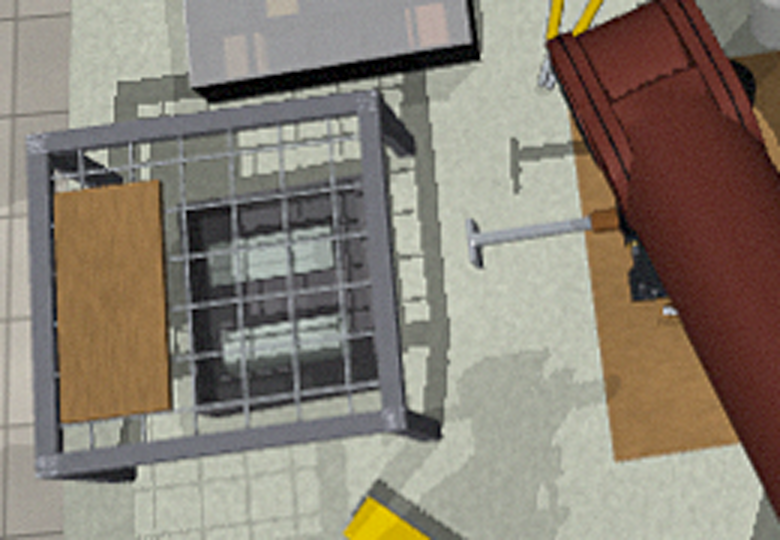

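View pics/s3.png

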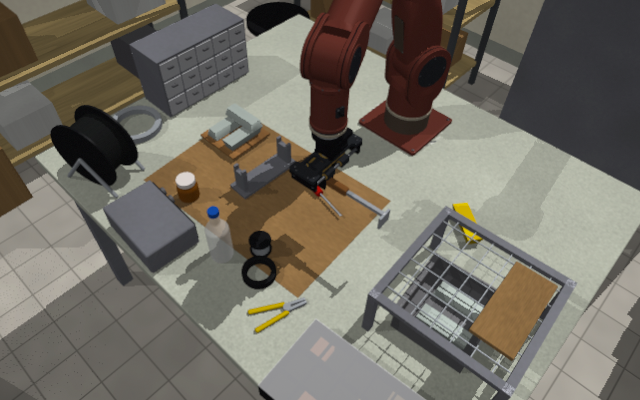

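```bash
python3 - <<'E'
from h import *
crop('t3','t3b',220,170,300,220,10); crop('s3','s3b',350,180,410,230,10)
t=cam('top')
print(onz(t,(80+475/3,110+240/3),.21))
a=np.radians(93.04);u=np.array([np.cos(a),np.sin(a)])
print(np.array([.5232,.0988])+u*.177, proj(t,[*(np.array([.5232,.0988])+u*.1805),.2103]), proj(cam('scene'),[*(np.array([.5232,.0988])+u*.1805),.1723]))
E
```

```text
[0.50849265 0.27250414 0.21      ]
[0.51381314 0.27555092] [[235.82213342 188.34845415]] [[382.58558769 223.82603075]]
```

View pics/t3b.png

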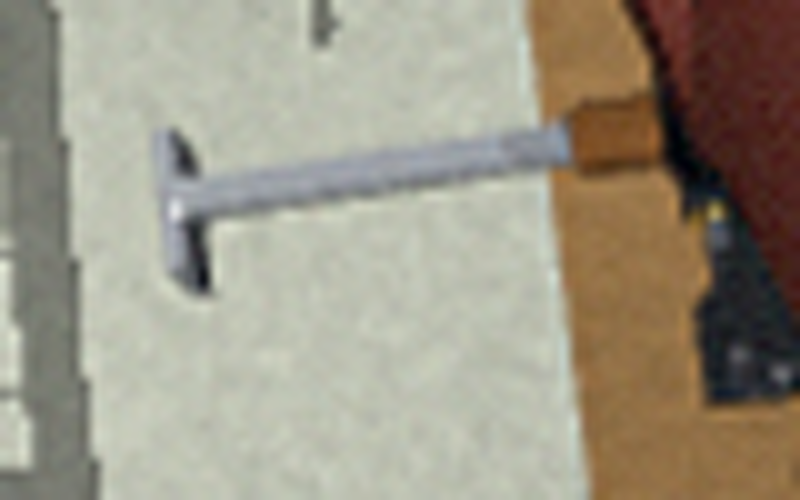

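View pics/s3b.png

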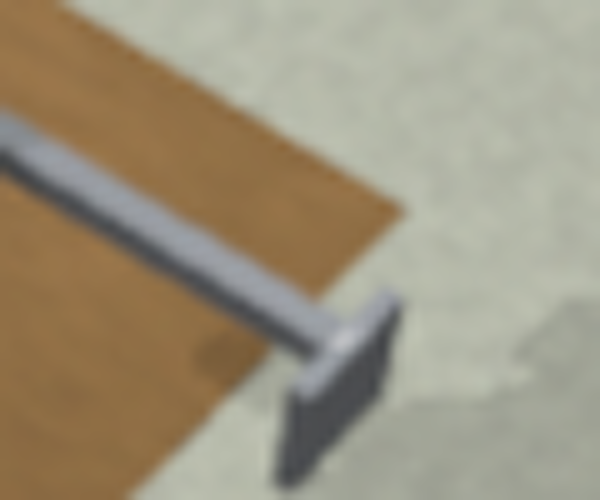

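```bash
python3 - <<'E'
from h import *
rel([.522,.10,.0895],2.0);rel([.522,.2555,.0895],2.0);rel([.522,.2555,.0495],2.0)
E
```

```text
shift [-0.0011  0.0972  0.0009] rot [-0.04  1.09 -0.06]
shift [0.0073 0.0973 0.1562] rot [-0.04  1.09 -0.06]
shift [0.0073 0.1373 0.1561] rot [-0.04  1.09 -0.06]
```

carry_out(motion=[0,0.03,0,0,0.5,0,1,-0.001,0.06,0.001,0,1,0,1,-0.001,0.085,0.001,0,1,0,1,-0.001,0.097,0.001,0,1,0,1,-0.001,0.097,0.001,0,1,0,1,0.001,0.097,0.03,0,1,0,1,0.003,0.097,0.06,0,1,0,1,0.004,0.097,0.09,0,1,0,1,0.006,0.097,0.12,0,1,0,1,0.007,0.097,0.145,0,1,0,1,0.007,0.097,0.156,0,1,0,1,0.007,0.097,0.156,0,1,0,1,0.007,0.097,0.156,0,1,0,1])

```text
t: 7.7
eef_pos: [0.5222, 0.254, 0.09]
tool_rot: [0.707, 0.012, -0.013, -0.707]
force: [-1.0, -0.5, -1.9]
width: 0.199
```

```bash
python3 - <<'E'
from h import *
show();snap('wrist','w4');snap('top','t4');snap('scene','s4')
crop('t4','t4a',120,150,270,270,5)
crop('s4','s4a',350,200,510,330,5)
E
```

```text
t 7.7 p [0.5222 0.254  0.09  ] az 2.01 ydir [-0.001 -0.    -1.   ] w 0.199 F [-1.  -0.5 -1.9] q [ 0.02  0.38 -0.66  1.76  0.26  1.09 -0.7 ]
```

View pics/t4a.png

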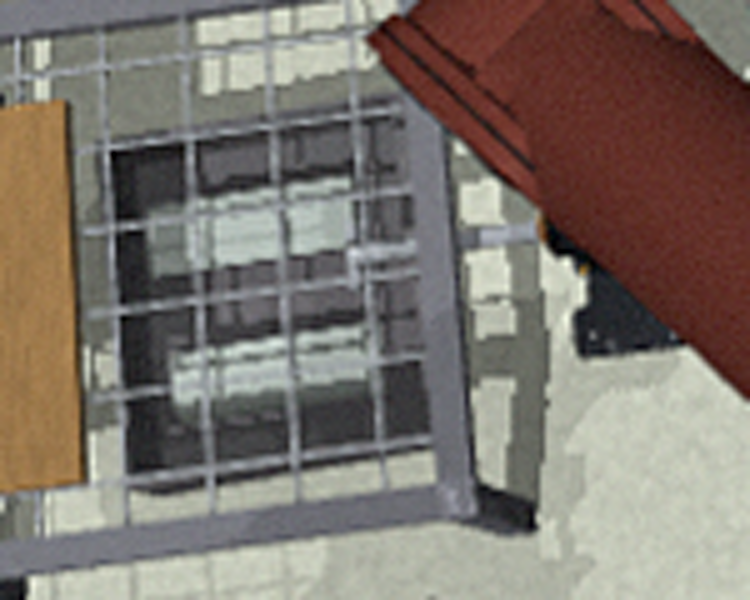

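View pics/s4a.png

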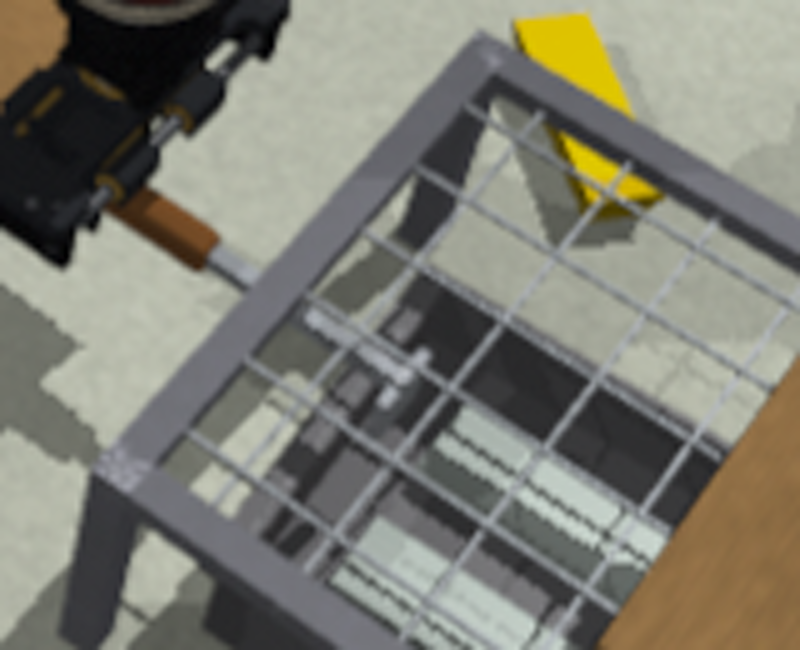

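View pics/w4.png

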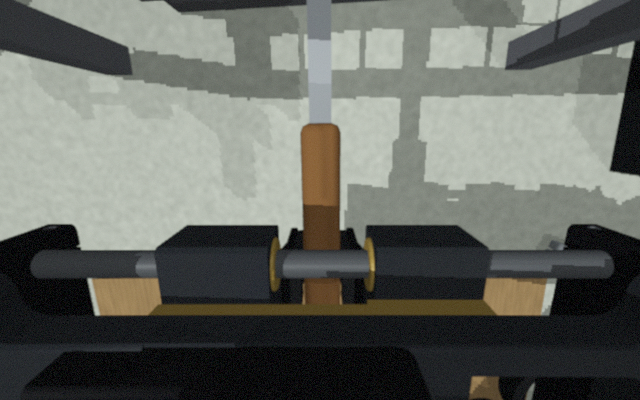

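```bash
python3 - <<'E'
from h import *
print(onz(cam('top'),(120+354/5,150+260/5),.113),onz(cam('scene'),(350+405/5,200+368/5),.113))
rel([.522,.2555,.0495],2.0)
E
```

```text
[0.50750686 0.43014497 0.113     ] [0.51052606 0.43163884 0.113     ]
shift [0.     0.0404 0.0013] rot [-0.01  0.01 -0.05]
```

carry_out(motion=[0,0.01,0,0,0,0,1,0,0.022,0,0,0,0,1,0,0.034,0,0,0,0,1,0,0.0405,0,0,0,0,1,0,0.0405,0,0,0,0,1])

```text
t: 8.48
eef_pos: [0.5216, 0.2541, 0.0486]
tool_rot: [0.707, 0.012, -0.013, -0.707]
force: [-0.2, -0.6, -1.2]
width: 0.201
```

```bash
python3 - <<'E'
from h import *
show();snap('scene','s5')
crop('s5','s5a',350,200,510,330,5)
E
```

```text
t 8.47 p [0.5216 0.2541 0.0486] az 2.02 ydir [-0.002 -0.    -1.   ] w 0.201 F [-0.2 -0.6 -1.2] q [ 0.    0.43 -0.65  1.8   0.3   1.02 -0.72]
```

View pics/s5a.png

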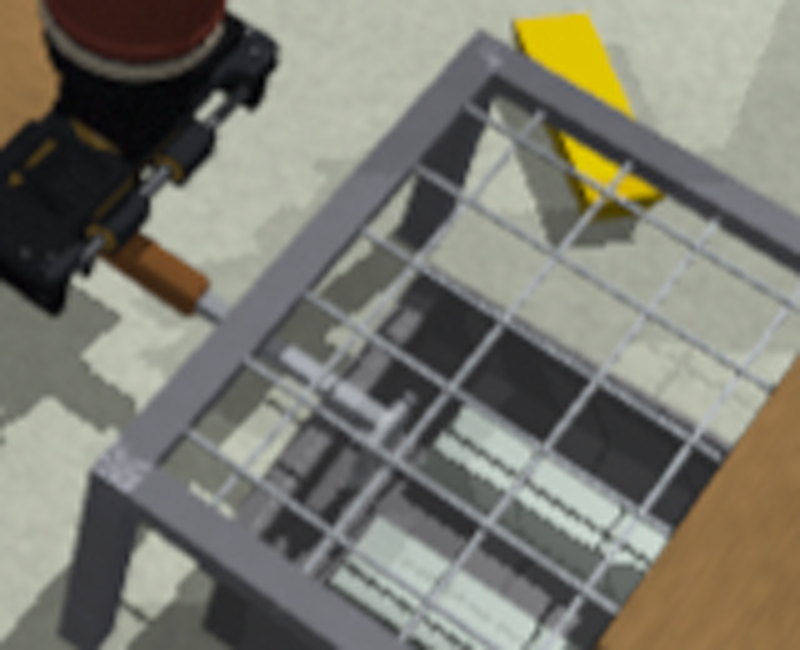

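carry_out(motion=[0,0,-0.005,0,0,0,1,0,0,-0.013,0,0,0,1,0,0,-0.022,0,0,0,1,0.001,0,-0.033,0,0,0,1,0.001,0,-0.045,0,0,0,1,0.001,0,-0.06,0,0,0,1,0.001,0,-0.065,0,0,0,1])

```text
t: 9.4
eef_pos: [0.5254, 0.1882, 0.0492]
tool_rot: [-0.707, -0.012, 0.012, 0.707]
force: [-0.5, 5.5, -2.8]
width: 0.203
```

```bash
python3 - <<'E'
from h import *
show();snap('top','t6');crop('t6','t6a',120,150,290,270,4)
snap('scene','s6');crop('s6','s6a',330,180,510,330,4)
E
```

```text
t 9.4 p [0.5254 0.1882 0.0492] az 1.94 ydir [-0.001  0.    -1.   ] w 0.203 F [-0.5  5.5 -2.8] q [ 0.12  0.38 -0.64  1.85  0.27  1.   -0.6 ]
```

View pics/t6a.png

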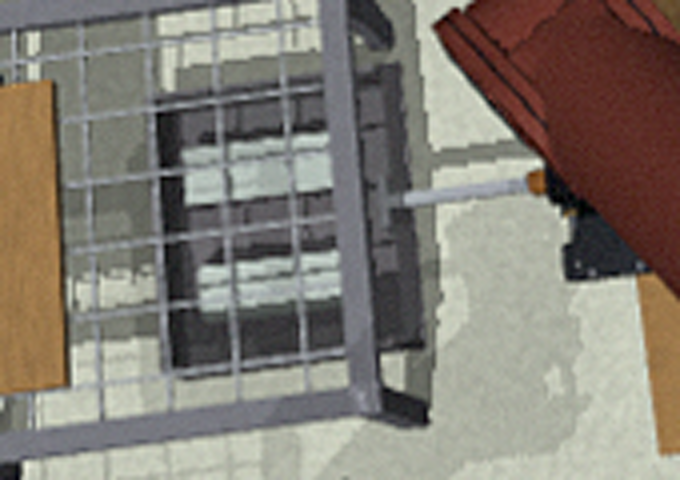

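View pics/s6a.png

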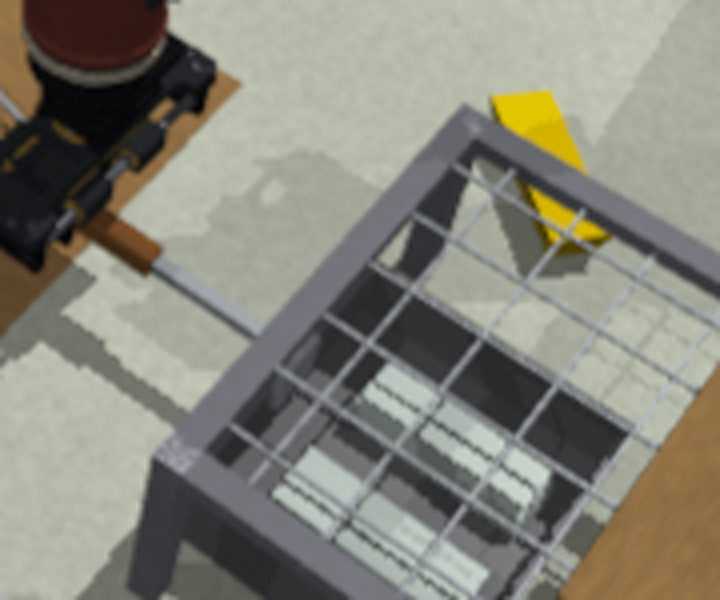

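carry_out(motion=[0,0,-0.012,0,0,0,1,0.0005,0,-0.028,0,0,0,1,0.001,0,-0.045,0,0,0,1,0.001,0,-0.062,0,0,0,1,0.0015,0,-0.079,0,0,0,1,0.002,0,-0.096,0,0,0,1,0.002,0,-0.113,0,0,0,1,0.002,0,-0.13,0,0,0,1,0.0025,0,-0.146,0,0,0,1,0.003,0,-0.16,0,0,0,1,0.003,0,-0.17,0,0,0,1,0.003,0,-0.177,0,0,0,1,0.003,0,-0.177,0,0,0,1])

```text
t: 11.12
eef_pos: [0.5344, 0.0101, 0.0493]
tool_rot: [0.708, 0.011, -0.012, -0.706]
force: [0.6, -0.4, -1.4]
width: 0.198
```

```bash
python3 - <<'E'
from h import *
show();snap('top','t7');crop('t7','t7a',150,130,350,270,4)
snap('wrist','w7')
E
```

```text
t 11.12 p [0.5344 0.0101 0.0493] az 1.88 ydir [-0.001 -0.002 -1.   ] w 0.198 F [ 0.6 -0.4 -1.4] q [ 0.4   0.32 -0.58  1.91  0.21  0.97 -0.24]
```

View pics/t7a.png

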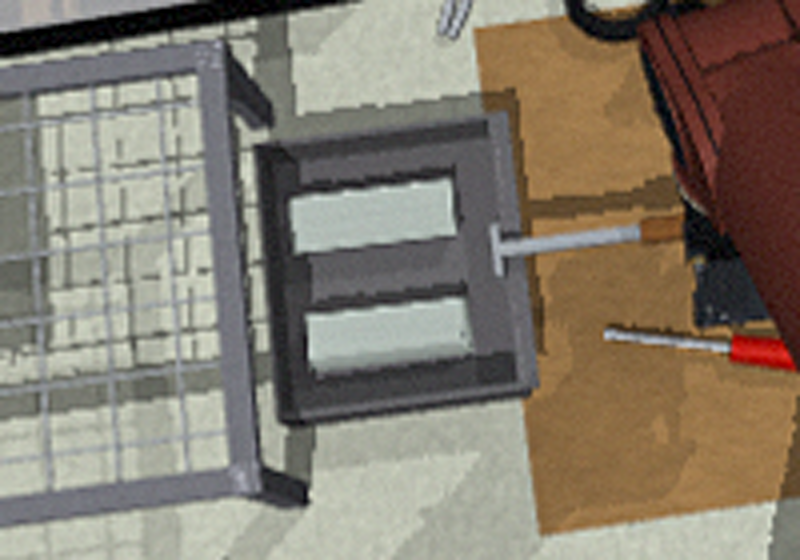

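View pics/w7.png

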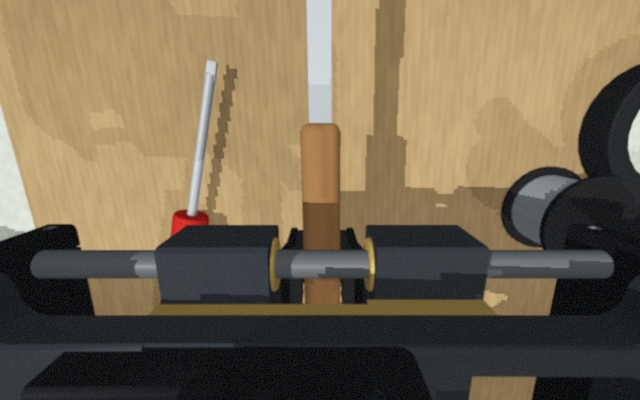

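```bash
python3 - <<'E'
from h import *
d,w=rel([.466,-.1673,.1866],-92.64)
crop('t7','t7b',210,155,280,240,8)
t=cam('top');g=lambda x,y:(150+x/4,130+y/4)
for n,p,z in [('front far',g(508,112),.055),('front near',g(537,385),.055),('back far',g(258,148),.055),('back near',g(287,422),.055)]: print(n,onz(t,p,z))
E
```

```text
shift [-0.0745 -0.1369 -0.1758] rot [1.400e-01 9.455e+01 2.000e-02]
front far [0.63692623 0.17298591 0.055     ]
front near [0.4201077  0.16571182 0.055     ]
back far [0.62498824 0.36959802 0.055     ]
back near [0.40857279 0.35603739 0.055     ]
```

View pics/t7b.png

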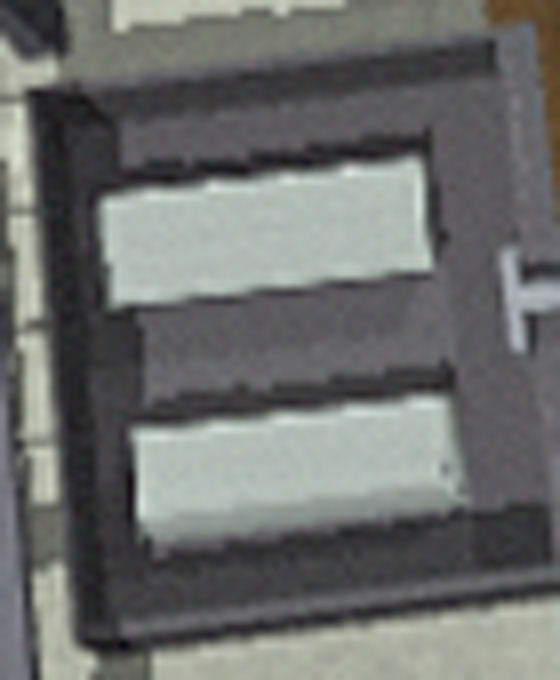

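carry_out(motion=[0,0,0.005,0,0,0,1,0,-0.004,0.008,0,0,0,1,0,-0.03,0.008,0,0,0,1,0,-0.07,0.008,0,0,0,1,0,-0.11,0.008,0,0,0,1,0,-0.135,0.004,0,3,0,1,-0.006,-0.137,-0.01,0,11,0,1,-0.012,-0.137,-0.028,0,20,0,1,-0.02,-0.137,-0.046,0,29,0,1,-0.028,-0.137,-0.064,0,38,0,1,-0.036,-0.137,-0.082,0,47,0,1,-0.043,-0.137,-0.1,0,56,0,1,-0.051,-0.137,-0.118,0,65,0,1,-0.058,-0.137,-0.136,0,74,0,1,-0.065,-0.137,-0.154,0,83,0,1,-0.071,-0.137,-0.169,0,90,0,1,-0.0745,-0.137,-0.176,0,94.5,0,1,-0.0745,-0.137,-0.176,0,94.5,0,1,-0.0745,-0.137,-0.176,0,94.5,0,1])

```text
t: 13.6
eef_pos: [0.4663, -0.1668, 0.1869]
tool_rot: [0.49, -0.51, 0.511, -0.489]
force: [0.5, -0.1, -1.8]
width: 0.2
```

```bash
python3 - <<'E'
from h import *
show();snap('wrist','w8');snap('top','t8');snap('scene','s8')
crop('w8','w8a',240,0,400,130,5)
crop('t8','t8a',350,100,490,250,4)
E
```

```text
t 13.6 p [ 0.4663 -0.1668  0.1869] az -92.43 ydir [-0.001 -0.002 -1.   ] w 0.2 F [ 0.5 -0.1 -1.8] q [ 0.59  0.06 -0.35  1.87  0.02  1.22 -1.38]
```

View pics/w8a.png

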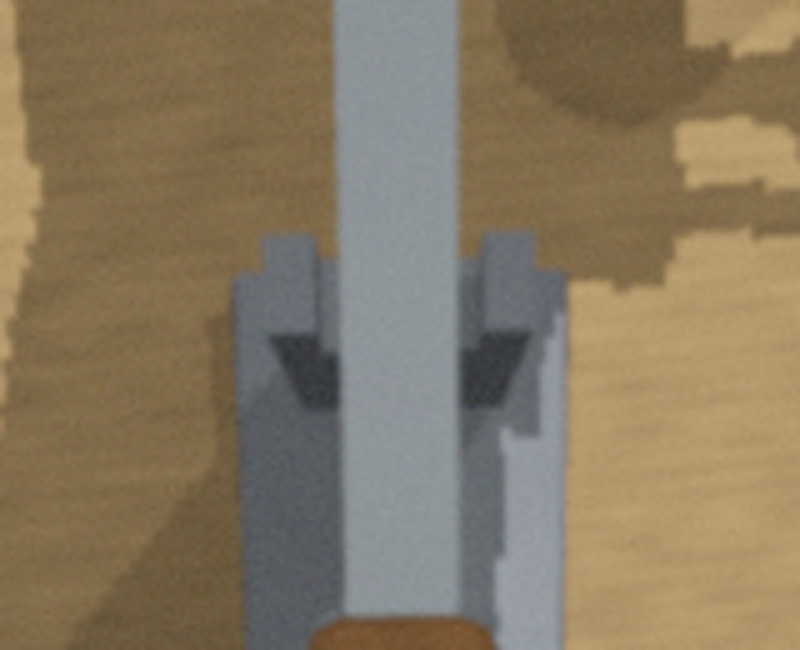

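View pics/t8a.png

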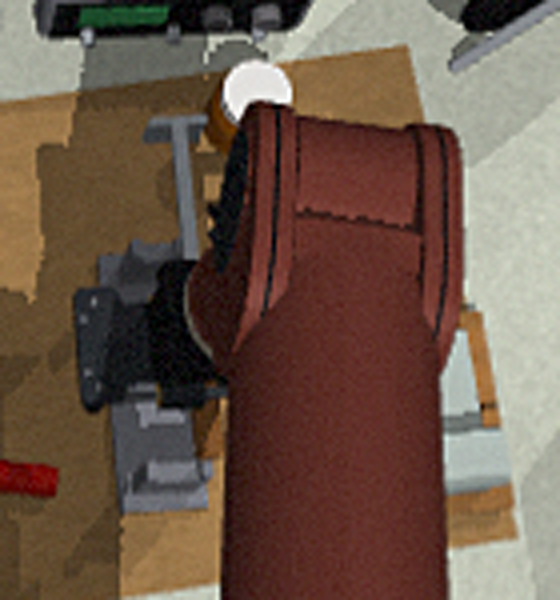

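View pics/s8.png

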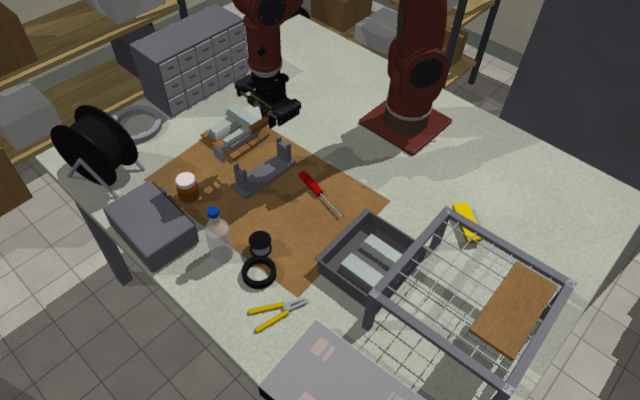

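```bash
python3 - <<'E'
from h import *
s=cam('scene');print(proj(s,[[.466,-.167,.187],[.641,-.174,.205],[.641,-.174,.172],[.466,-.167,.085]]))
print(proj(cam('top'),[[.641,-.174,.211],[.466,-.167,.2]]))
c,im=snap('scene','s9');crop('s9','s9a',190,60,320,200,5);show()
E
```

```text
[[269.00441038 123.55113556]
 [218.71480447 149.14154962]
 [220.28954953 157.92077467]
 [270.77679409 149.35370244]]
[[395.16573529 130.26398705]
 [399.84742721 192.10852841]]
t 13.8 p [ 0.4662 -0.1671  0.1868] az -92.5 ydir [-0.001 -0.002 -1.   ] w 0.198 F [ 0.8  0.3 -1.5] q [ 0.59  0.06 -0.35  1.87  0.03  1.22 -1.38]
```

View pics/s9a.png

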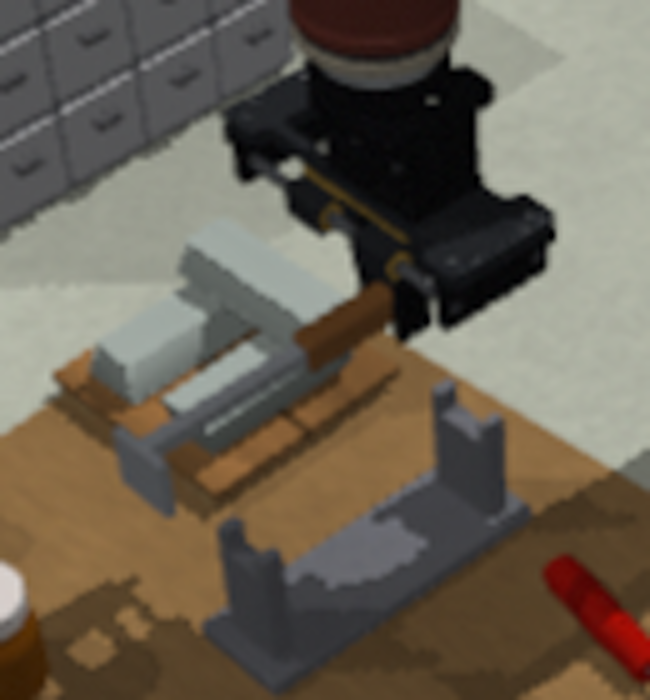

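carry_out(motion=[0,0.03,0,0,0.1,0,1,0,0.06,0,0,0.1,0,1,0,0.085,0,0,0.1,0,1,0,0.105,0,0,0.1,0,1,0,0.115,0,0,0.1,0,1,0,0.1202,0,0,0.1,0,1,0,0.1202,0,0,0.1,0,1,0,0.1202,0,0,0.1,0,1])

```text
t: 14.8
eef_pos: [0.4665, -0.1674, 0.0671]
tool_rot: [0.489, -0.511, 0.512, -0.488]
force: [-1.1, -0.8, -1.0]
width: 0.199
```

```bash
python3 - <<'E'
from h import *
show();snap('wrist','w10');snap('scene','s10');crop('s10','s10a',190,60,320,200,5)
E
```

```text
t 14.8 p [ 0.4665 -0.1674  0.0671] az -92.6 ydir [-0.    -0.002 -1.   ] w 0.199 F [-1.1 -0.8 -1. ] q [ 0.58  0.19 -0.35  2.    0.08  0.97 -1.43]
```

View pics/w10.png

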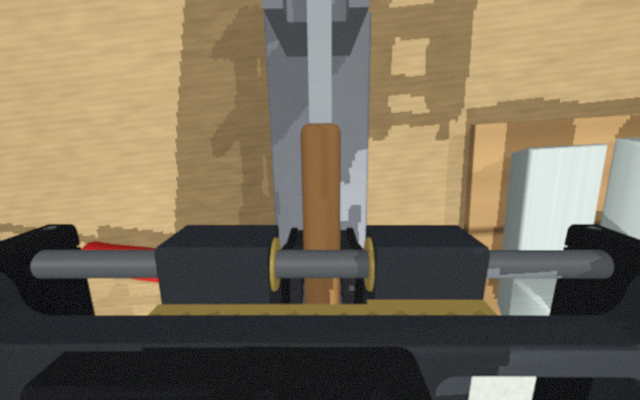

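View pics/s10a.png

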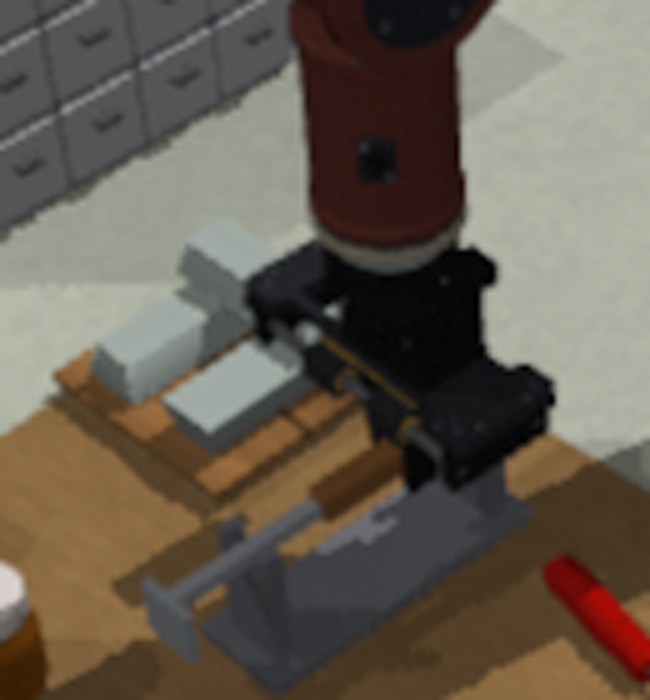

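carry_out(motion=[0,0.0007,0,0,0,0,1,0,0.0007,0,0,0,0,-1,0,0.0007,0,0,0,0,-1,0,0.0007,0,0,0,0,-1,0,0.0007,0,0,0,0,-1,0,0.0007,0,0,0,0,-1,0,-0.03,0,0,0,0,-1,0,-0.08,0,0,0,0,-1,0,-0.13,0,0,0,0,-1,0,-0.155,0,0,0,0,-1,0,-0.155,0,0,0,0,-1])

```text
t: 16.27
eef_pos: [0.4675, -0.1674, 0.2241]
tool_rot: [0.489, -0.51, 0.513, -0.488]
force: [0.7, 0.5, -0.8]
width: 1.0
```

```bash
python3 - <<'E'
from h import *
show();snap('wrist','w11');crop('w11','w11a',270,0,370,130,5)
E
```

```text
t 16.27 p [ 0.4675 -0.1674  0.2241] az -92.61 ydir [ 0.003 -0.004 -1.   ] w 1.0 F [ 0.7  0.5 -0.8] q [ 0.6   0.04 -0.35  1.81  0.02  1.29 -1.37]
```

View pics/w11.png

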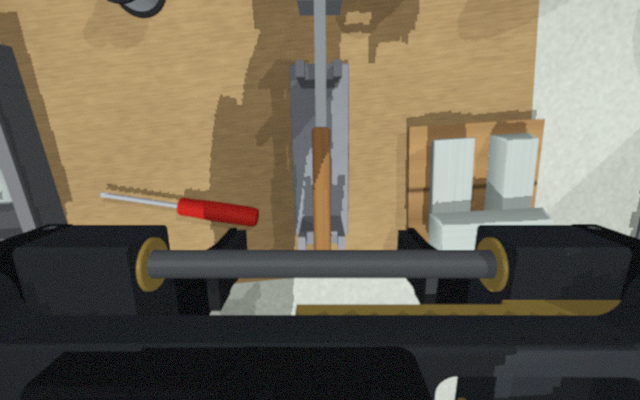

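View pics/w11a.png

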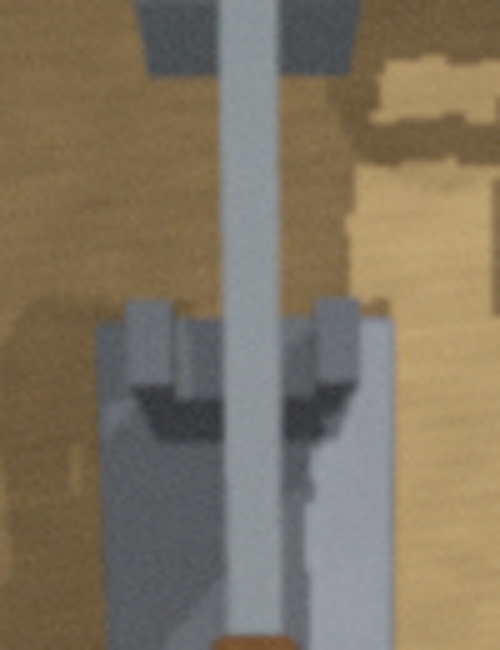

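```bash
python3 - <<'E'
from h import *
crop('t8','t8b',200,150,300,245,8)
E
```

```text
(no output)
```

View pics/t8b.png

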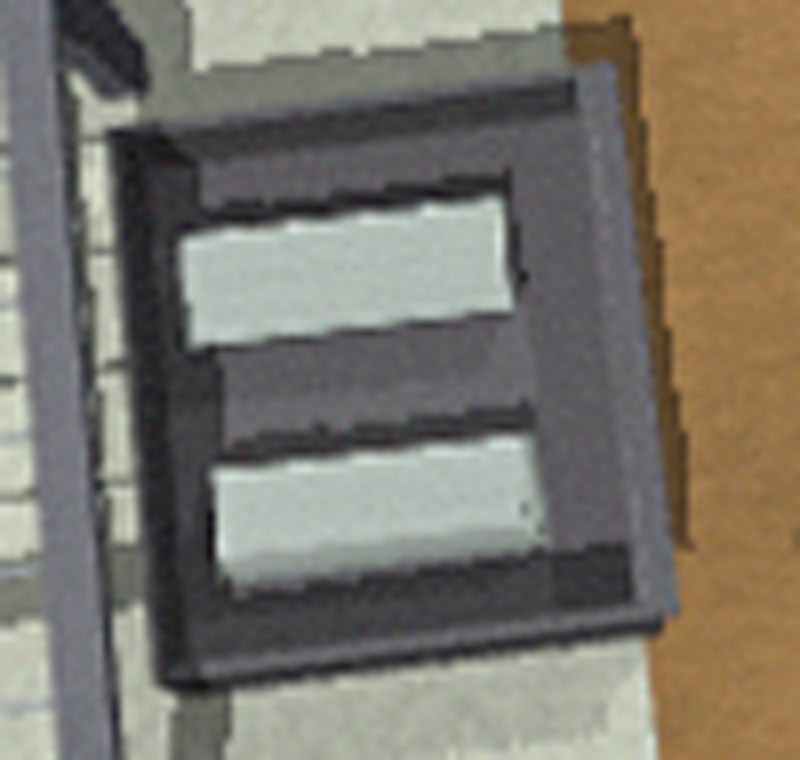

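```bash
python3 - <<'E'
from h import *
np.set_printoptions(precision=4,suppress=True)
t=cam('top');g=lambda x,y:(200+x/8,150+y/8)
P=[onz(t,g(*p),.035) for p in [(180,235),(503,197),(515,308),(188,348)]]
for p in P: print(p)
print(np.mean(P,0)); d=(P[0]+P[3]-P[1]-P[2]);print(np.degrees(np.arctan2(d[1],d[0])))
show()
rel([.565,.285,.20],3.2)
E
```

```text
[0.5883 0.3505 0.035 ]
[0.5925 0.2226 0.035 ]
[0.5472 0.2207 0.035 ]
[0.5425 0.3493 0.035 ]
[0.5676 0.2858 0.035 ]
92.00105901482982
t 16.32 p [ 0.4667 -0.1672  0.2224] az -92.61 ydir [ 0.001 -0.003 -1.   ] w 0.998 F [-0.3  0.7  0.1] q [ 0.6   0.04 -0.35  1.82  0.02  1.29 -1.37]
shift [-0.4562  0.0213  0.0776] rot [  0.09 -95.81   0.15]
```

carry_out(motion=[-0.02,0.0,0.004,0,-4,0,-0.5,-0.06,0.0,0.011,0,-12,0,-0.5,-0.1,0.0,0.018,0,-21,0,-0.5,-0.145,0.0,0.026,0,-30,0,-0.5,-0.19,0.0,0.034,0,-39,0,-0.5,-0.235,0.0,0.042,0,-48,0,-0.5,-0.28,0.0,0.05,0,-57,0,-0.5,-0.325,0.01,0.058,0,-66,0,-0.5,-0.37,0.015,0.066,0,-75,0,-0.5,-0.41,0.02,0.073,0,-84,0,-0.5,-0.445,0.0224,0.079,0,-91,0,-0.5,-0.457,0.0224,0.08,0,-94.6,0,-0.5,-0.457,0.0224,0.08,0,-94.6,0,-0.5,-0.457,0.0224,0.08,0,-94.6,0,-0.5])

```text
t: 18.08
eef_pos: [0.5669, 0.2854, 0.1983]
tool_rot: [0.708, 0.012, -0.012, -0.706]
force: [-0.1, -0.8, -0.5]
width: 0.751
```

```bash
python3 - <<'E'
from h import *
show();snap('wrist','w12')
E
```

```text
t 18.07 p [0.5669 0.2854 0.1983] az 1.97 ydir [-0.    -0.003 -1.   ] w 0.751 F [-0.1 -0.8 -0.5] q [ 0.05  0.42 -0.78  1.5   0.3   1.34 -0.72]
```

View pics/w12.png

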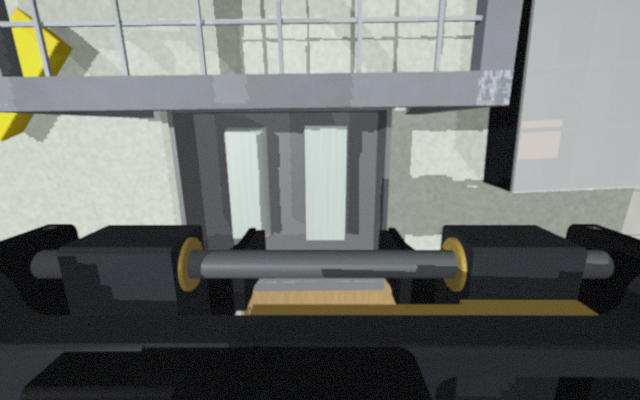

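```bash
python3 - <<'E'
from h import *
np.set_printoptions(precision=4,suppress=True)
c=cam('wrist')
P=[onz(c,p,.035) for p in [(305,126),(348,126),(345.5,240),(306,240)]]
for p in P: print(p)
print(np.mean(P,0))
crop('w12','w12a',160,100,400,260,3)
for p in [(178,112),(390,112)]: print(onz(c,p,.055))
E
```

```text
[0.5472 0.3516 0.035 ]
[0.5925 0.3531 0.035 ]
[0.5967 0.225  0.035 ]
[0.5509 0.2235 0.035 ]
[0.5718 0.2883 0.035 ]
[0.424  0.3608 0.055 ]
[0.6312 0.3677 0.055 ]
```

View pics/w12a.png

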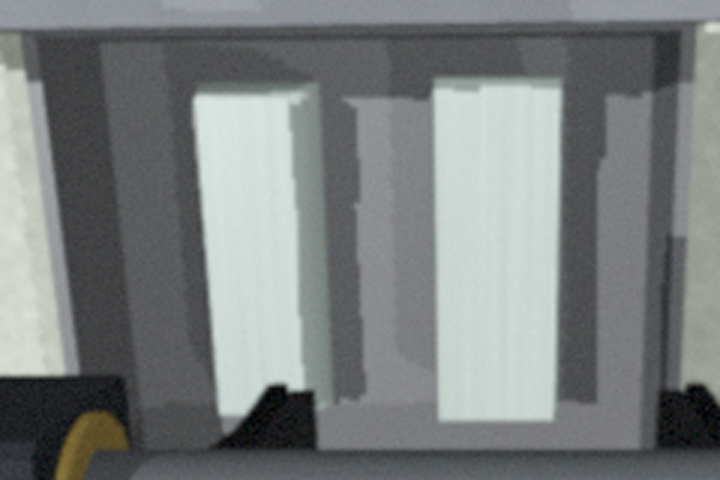

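```bash
python3 - <<'E'
from h import *
show(); rel([.5708,.288,.012],1.9)
E
```

```text
t 18.12 p [0.5672 0.285  0.1985] az 1.93 ydir [ 0.    -0.003 -1.   ] w 0.748 F [-0.2 -0.5  0.5] q [ 0.05  0.42 -0.78  1.5   0.3   1.34 -0.72]
shift [0.0037 0.1865 0.0035] rot [0.18 0.03 0.01]
```

carry_out(motion=[0.0037,0.03,0.0035,0.2,0,0,-0.5,0.0037,0.07,0.0035,0.2,0,0,-0.5,0.0037,0.11,0.0035,0.2,0,0,-0.5,0.0037,0.14,0.0035,0.2,0,0,-0.5,0.0037,0.14,0.0035,0.2,0,0,-0.5])

```text
t: 18.75
eef_pos: [0.5696, 0.2863, 0.0564]
tool_rot: [0.708, 0.01, -0.013, -0.706]
force: [-0.3, 0.1, 0.6]
width: 0.753
```

```bash
python3 - <<'E'
from h import *
show();snap('wrist','w13');snap('top','t13');snap('scene','s13');crop('s13','s13a',290,150,450,300,5);rel([.5708,.288,.012],1.9)
E
```

```text
t 18.75 p [0.5696 0.2863 0.0564] az 1.85 ydir [-0.004 -0.002 -1.   ] w 0.753 F [-0.3  0.1  0.6] q [ 0.01  0.55 -0.72  1.64  0.4   1.11 -0.79]
shift [-0.001   0.0483 -0.0005] rot [-0.07 -0.01  0.12]
```

View pics/w13.png

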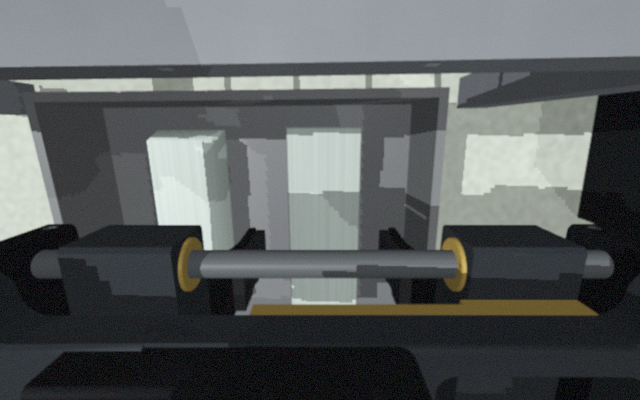

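View pics/s13a.png

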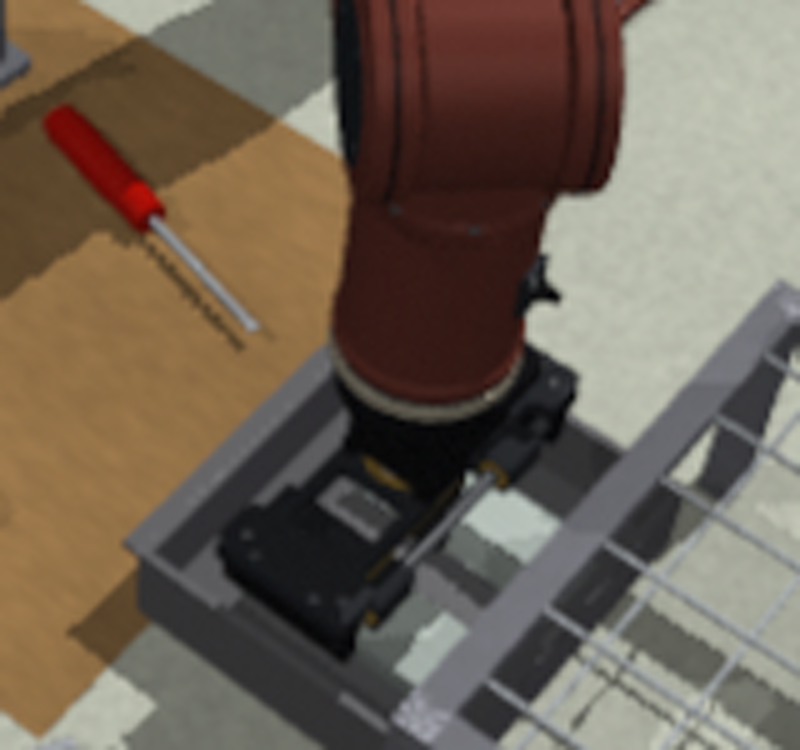

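carry_out(motion=[0,0.015,0,0,0,0.1,-0.5,0,0.03,0,0,0,0.1,-0.5,0,0.04,0,0,0,0.1,-0.5,0,0.044,0,0,0,0.1,-0.5,0,0.044,0,0,0,0.1,-0.5,0,0.044,0,0,0,0.1,1,0,0.044,0,0,0,0.1,1,0,0.044,0,0,0,0.1,1,0,0.044,0,0,0,0.1,1,0,0.044,0,0,0,0.1,1], force=45)

```text
t: 20.15
eef_pos: [0.5718, 0.2886, 0.0166]
tool_rot: [-0.707, -0.012, 0.011, 0.707]
force: [-1.1, -0.3, 3.7]
width: 0.517
```

```bash
python3 - <<'E'
from h import *
show();snap('wrist','w14')
E
```

```text
t 20.15 p [0.5718 0.2886 0.0166] az 1.89 ydir [ 0.001  0.001 -1.   ] w 0.517 F [-1.1 -0.3  3.7] q [-0.01  0.6  -0.7   1.66  0.43  1.04 -0.81]
```

View pics/w14.png

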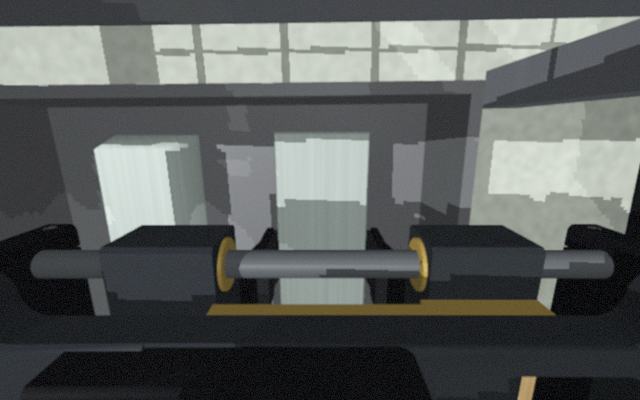

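carry_out(motion=[0,0,0,0,0,0,1,0,-0.005,0,0,0,0,1,0,-0.015,0,0,0,0,1,0,-0.03,0,0,0,0,1,0,-0.05,0,0,0,0,1,0,-0.05,0,0,0,0,1])

```text
t: 20.95
eef_pos: [0.5731, 0.2894, 0.0693]
tool_rot: [-0.706, -0.013, 0.01, 0.708]
force: [-0.1, -0.4, -2.7]
width: 0.519
```

```bash
python3 - <<'E'
from h import *
show();snap('wrist','w15')
E
```

```text
t 20.95 p [0.5731 0.2894 0.0693] az 1.88 ydir [ 0.004  0.003 -1.   ] w 0.519 F [-0.1 -0.4 -2.7] q [ 0.01  0.54 -0.73  1.63  0.39  1.12 -0.78]
```

View pics/w15.png

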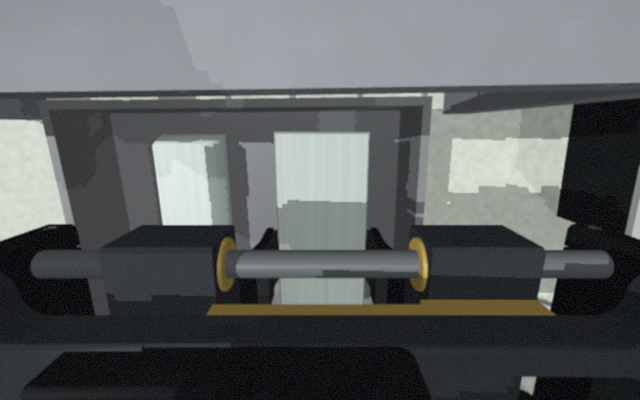

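```bash
python3 - <<'E'
from h import *
np.set_printoptions(precision=4,suppress=True)
st=show();c=cam('wrist',st);M=R.from_quat(st['tool_rot']).as_matrix()
crop('w15','w15a',250,110,400,320,3)
for p in [(275,132),(369,132),(279,225),(364,225),(272,303),(370,303)]:
    P=onz(c,p,st['eef_pos'][2]+.0184); print(P,M.T@(P-st['eef_pos']))
E
```

```text
t 21.0 p [0.5725 0.2888 0.0679] az 1.88 ydir [ 0.003  0.002 -1.   ] w 0.514 F [ 0.2  0.  -4.3] q [ 0.01  0.54 -0.73  1.63  0.39  1.12 -0.78]
[0.5485 0.3529 0.0863] [-0.0218 -0.0183  0.0648]
[0.5925 0.3543 0.0863] [ 0.0222 -0.0182  0.0648]
[0.5502 0.3071 0.0863] [-0.0216 -0.0184  0.019 ]
[0.5932 0.3084 0.0863] [ 0.0214 -0.0183  0.0189]
[0.5463 0.2625 0.0863] [-0.0269 -0.0185 -0.0254]
[0.5994 0.2642 0.0863] [ 0.0262 -0.0184 -0.0255]
```

View pics/w15a.png

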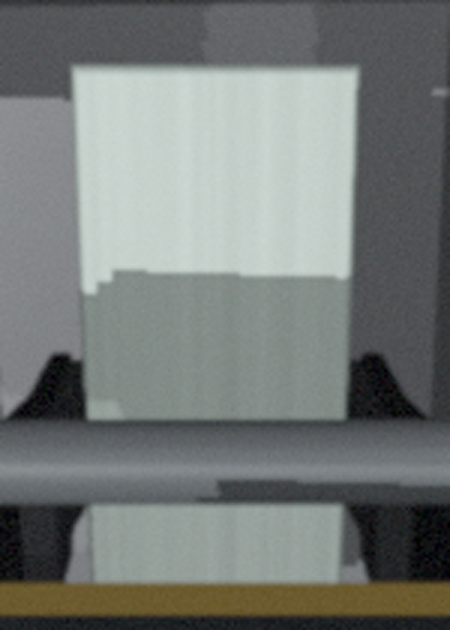

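```bash
python3 - <<'E'
from h import *
crop('w11','w11b',400,110,560,240,5)
E
```

```text
(no output)
```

View pics/w11b.png

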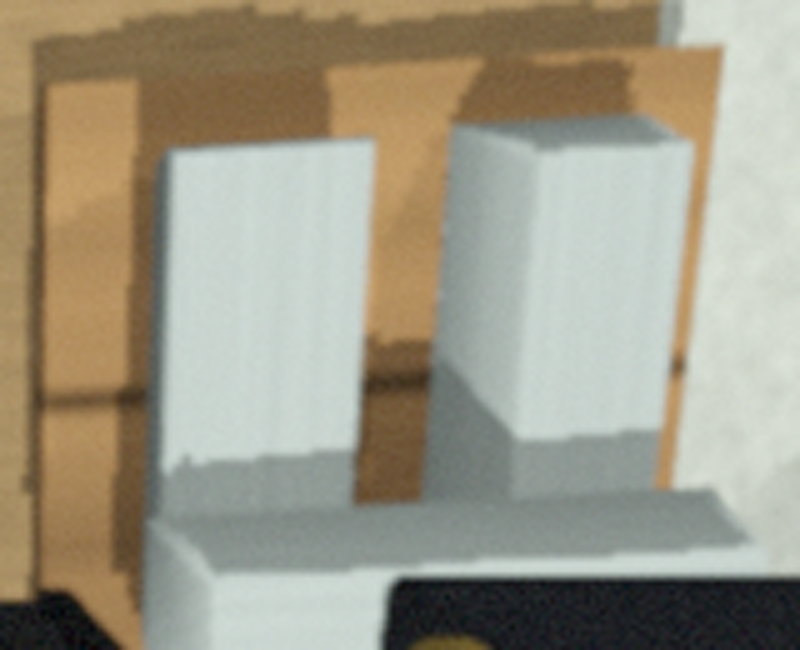

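```bash
cat > fit.py <<'E'
from h import *
from scipy.optimize import least_squares
def st_(p,az,yd):
    a=np.radians(az);y=np.array(yd)/np.linalg.norm(yd);x=np.array([np.cos(a),np.sin(a),0]);x-=y*(x@y);x/=np.linalg.norm(x)
    return dict(eef_pos=np.array(p),tool_rot=R.from_matrix(np.c_[x,y,np.cross(x,y)]).as_quat())
mod=np.array([[.08,.08,.018],[.08,-.08,.018],[.065,.061,.048],[.065,.015,.048],[.059,-.022,.048],[.059,-.054,.048],[-.026,.059,.078],[-.026,-.059,.078],[-.019,.065,.048],[-.019,-.065,.048]])
b=lambda L:np.array([(400+x/5,110+y/5) for x,y in L])
w1=b([(60,70),(748,36),(187,137),(393,128),(563,138),(716,128),(230,568),(790,540),(165,510),(735,484)])
w11=b([(45,82),(722,47),(167,152),(375,139),(540,150),(693,140),(214,573),(755,545),(150,518),(715,491)])
C1=cam('wrist',st_([.4656,-.1655,.222],-92.5,[-.001,.001,-1]));C11=cam('wrist',st_([.4675,-.1674,.2241],-92.61,[.003,-.004,-1]))
def f(q,C,ob):
    c,s=np.cos(q[2]),np.sin(q[2]);P=mod.copy();P[:,0]=q[0]+c*mod[:,0]-s*mod[:,1];P[:,1]=q[1]+s*mod[:,0]+c*mod[:,1]
    return (proj(C,P)-ob).ravel()
for C,o in ((C1,w1),(C11,w11)):
    s=least_squares(f,[.449,-.356,0],args=(C,o),loss='soft_l1');print(s.x[:2],np.degrees(s.x[2]));print(np.round(f(s.x,C,o).reshape(-1,2),1).tolist())
E
python3 fit.py
```

```text
[ 0.45137854 -0.35631436] 0.9387543355985182
[[0.1, 0.5], [-0.2, -1.4], [-0.1, 0.0], [1.0, -0.8], [0.7, 0.6], [-0.2, 0.8], [0.6, 1.2], [0.2, 0.5], [-1.7, -0.8], [-2.6, -2.1]]
[ 0.45104371 -0.35630545] 0.8286539052665471
[[-0.1, 0.6], [-0.1, -1.0], [0.3, -0.6], [0.4, -0.6], [0.7, 0.6], [-0.7, 0.8], [0.3, 1.7], [2.2, 0.9], [-1.9, -0.8], [-3.2, -2.0]]
```

```bash
python3 - <<'E'
from h import *
st=show(); rel([.492,-.3557,.18],.8,st)
E
```

```text
t 21.0 p [0.5725 0.2888 0.0679] az 1.88 ydir [ 0.003  0.002 -1.   ] w 0.514 F [ 0.2  0.  -4.3] q [ 0.01  0.54 -0.73  1.63  0.39  1.12 -0.78]
shift [-0.1013 -0.1136 -0.6413] rot [-0.11  1.08  0.15]
```

carry_out(motion=[0,-0.03,0,0,0,0,1,0,-0.07,0,0,0,0,1,0,-0.1,0,0,0,0,1,-0.003,-0.113,-0.02,0,0,0,1,-0.01,-0.113,-0.06,0,0.1,0,1,-0.017,-0.113,-0.11,0,0.2,0,1,-0.025,-0.113,-0.16,0,0.3,0,1,-0.033,-0.113,-0.21,0,0.4,0,1,-0.041,-0.113,-0.26,0,0.5,0,1,-0.049,-0.113,-0.31,0,0.6,0.1,1,-0.057,-0.113,-0.36,0,0.7,0.1,1,-0.065,-0.113,-0.41,0,0.8,0.1,1,-0.073,-0.113,-0.46,0,0.8,0.1,1,-0.081,-0.113,-0.51,0,0.9,0.1,1,-0.089,-0.113,-0.56,0,1,0.1,1,-0.095,-0.113,-0.6,0,1,0.1,1,-0.099,-0.113,-0.63,-0.1,1.1,0.1,1,-0.1013,-0.1136,-0.6413,-0.1,1.1,0.1,1,-0.1013,-0.1136,-0.6413,-0.1,1.1,0.1,1,-0.1013,-0.1136,-0.6413,-0.1,1.1,0.1,1])

```text
t: 23.5
eef_pos: [0.4926, -0.3538, 0.18]
tool_rot: [-0.707, -0.006, 0.005, 0.707]
force: [-0.5, 0.4, -4.5]
width: 0.52
```

```bash
python3 - <<'E'
from h import *
st=show();snap('wrist','w16');snap('scene','s16');crop('s16','s16a',185,60,315,200,5);snap('top','t16')
rel([.492,-.3557,.075],.8)
E
```

```text
t 23.5 p [ 0.4926 -0.3538  0.18  ] az 0.9 ydir [ 0.001  0.001 -1.   ] w 0.52 F [-0.5  0.4 -4.5] q [ 0.94  0.31 -0.47  1.61  0.15  1.25  0.45]
shift [-0.0007  0.1052 -0.0013] rot [-0.01  0.09  0.06]
```

View pics/w16.png

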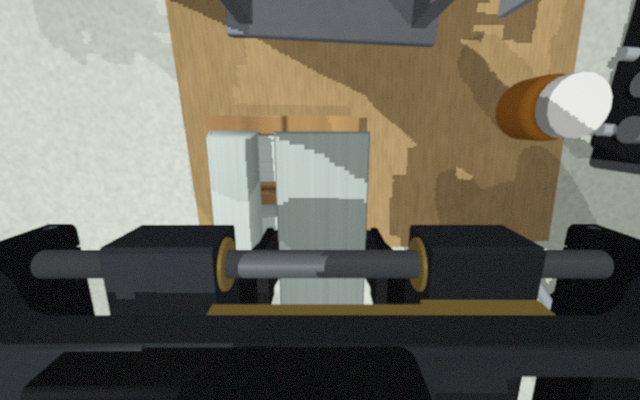

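View pics/s16a.png

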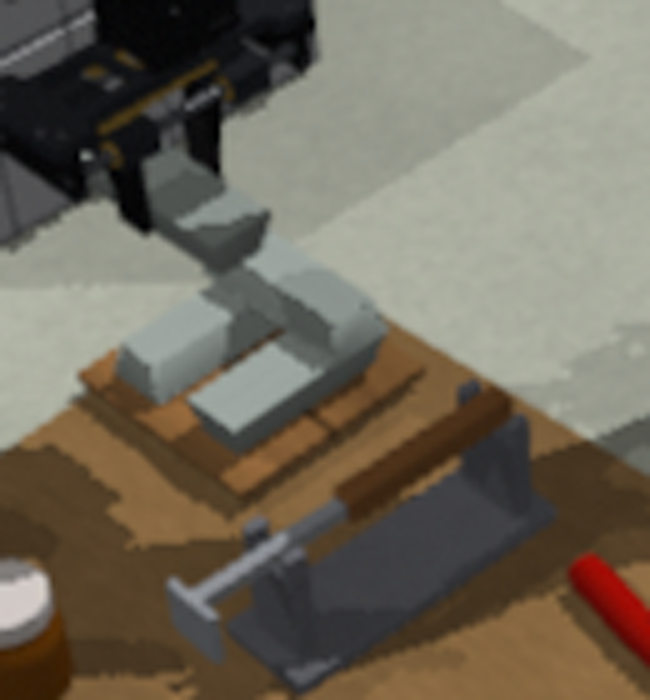

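View pics/t16.png

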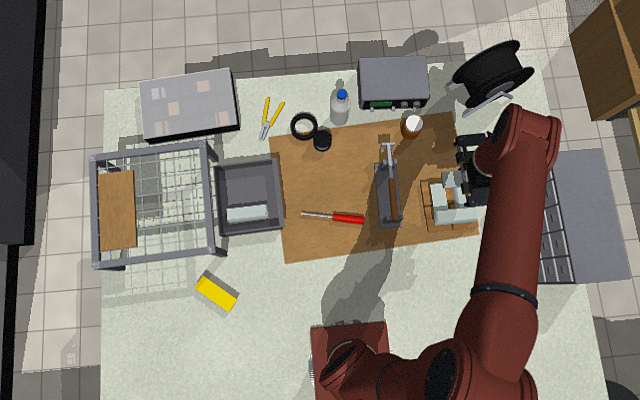

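```bash
python3 - <<'E'
from h import *
np.set_printoptions(precision=4,suppress=True)
crop('w16','w16a',195,100,385,230,4)
E
```

```text
(no output)
```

View pics/w16a.png

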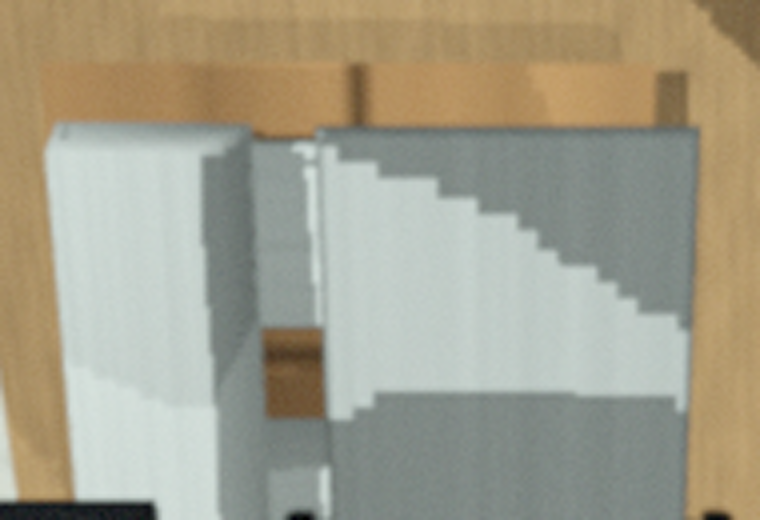

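```bash
python3 - <<'E'
from h import *
np.set_printoptions(precision=4,suppress=True)
st=r.get_state();c=cam('wrist',st)
g=lambda x,y:(195+x/4,100+y/4)
for n,p,z in [('board L',g(43,65),.018),('board R',g(688,66),.018),('p3 top L',g(47,155),.078),('p3 top R',g(203,155),.078),('p3 base L',g(43,128),.048),('p3 base R',g(250,127),.048),('p3 topedge R low',g(218,500),.078),('p2 end +y edge?',g(290,140),.048)]:
    print(n,onz(c,p,z))
E
```

```text
board L [ 0.3706 -0.2786  0.018 ]
board R [ 0.5386 -0.2763  0.018 ]
p3 top L [ 0.3923 -0.2989  0.078 ]
p3 top R [ 0.426  -0.2984  0.078 ]
p3 base L [ 0.3806 -0.2939  0.048 ]
p3 base R [ 0.4301 -0.2929  0.048 ]
p3 topedge R low [ 0.4258 -0.3768  0.078 ]
p2 end +y edge? [ 0.4396 -0.2958  0.048 ]
```

carry_out(motion=[-0.0005,0.03,-0.003,0,0.2,0,1,-0.0005,0.06,-0.003,0,0.2,0,1,-0.0005,0.085,-0.003,0,0.2,0,1,-0.0005,0.1,-0.003,0,0.2,0,1,-0.0005,0.11,-0.003,0,0.2,0,1,-0.0005,0.11,-0.003,0,0.2,0,1])

```text
t: 24.4
eef_pos: [0.4921, -0.3572, 0.07]
tool_rot: [-0.707, -0.005, 0.004, 0.707]
force: [0.6, -0.8, -3.2]
width: 0.517
```

```bash
python3 - <<'E'
from h import *
st=show();snap('wrist','w17');snap('scene','s17');crop('s17','s17a',185,60,315,200,5)
rel([.492,-.357,.0596],.7)
E
```

```text
t 24.4 p [ 0.4921 -0.3572  0.07  ] az 0.69 ydir [ 0.001  0.001 -1.   ] w 0.517 F [ 0.6 -0.8 -3.2] q [ 0.92  0.41 -0.45  1.72  0.2   1.05  0.41]
shift [-0.0007  0.0114  0.0006] rot [ 0.03 -0.01  0.12]
```

View pics/s17a.png

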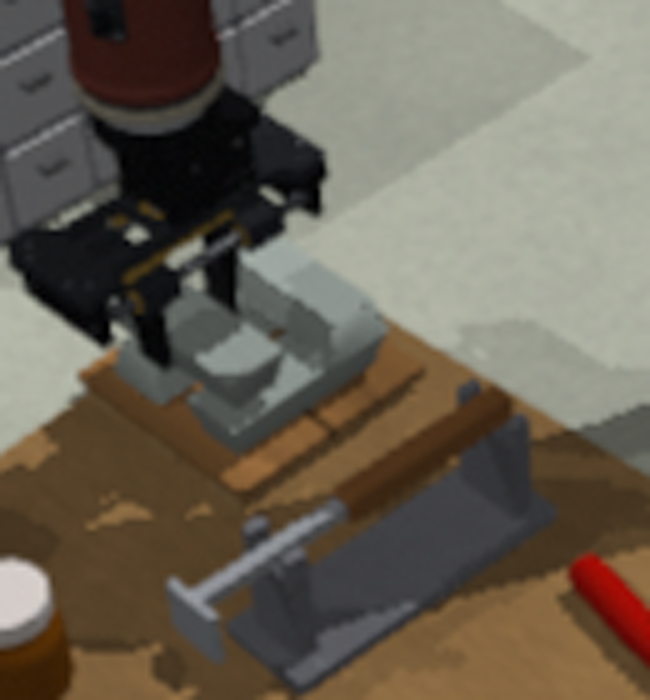

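View pics/w17.png

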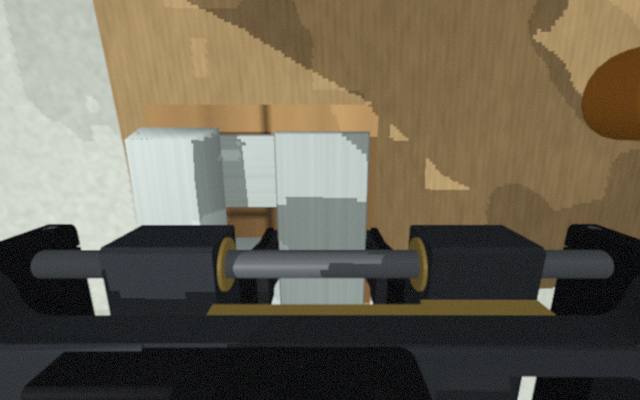

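carry_out(motion=[0,0.003,0,0,0,0.1,1,0,0.006,0,0,0,0.1,1,0,0.0085,0,0,0,0.1,1,0,0.0095,0,0,0,0.1,1,0,0.0095,0,0,0,0.1,1])

```text
t: 25.12
eef_pos: [0.4927, -0.3576, 0.0614]
tool_rot: [0.707, 0.004, -0.004, -0.707]
force: [-0.8, -0.1, -3.1]
width: 0.517
```

```bash
python3 - <<'E'
from h import *
st=show()
E
```

```text
t 25.12 p [ 0.4927 -0.3576  0.0614] az 0.69 ydir [ 0. -0. -1.] w 0.517 F [-0.8 -0.1 -3.1] q [ 0.92  0.42 -0.45  1.73  0.21  1.04  0.41]
```

carry_out(motion=[-0.0003,0.001,0.0004,0,0,0,1,-0.0003,0.002,0.0004,0,0,0,1,-0.0003,0.0025,0.0004,0,0,0,1,-0.0003,0.0025,0.0004,0,0,0,1])

```text
t: 25.62
eef_pos: [0.4924, -0.3572, 0.0595]
tool_rot: [0.707, 0.004, -0.004, -0.707]
force: [-4.8, 2.4, 5.5]
width: 0.517
```

```bash
python3 - <<'E'
from h import *
st=show();snap('scene','s18');crop('s18','s18a',205,90,275,155,8)
E
```

```text
t 25.62 p [ 0.4924 -0.3572  0.0595] az 0.69 ydir [ 0.    -0.001 -1.   ] w 0.517 F [-4.8  2.4  5.5] q [ 0.92  0.42 -0.45  1.73  0.21  1.04  0.41]
```

View pics/s18a.png

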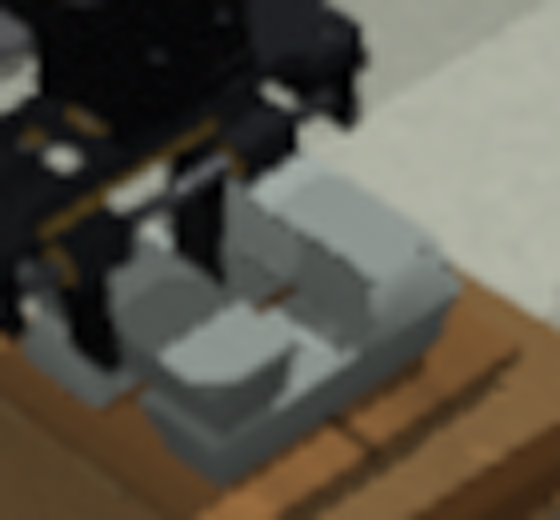

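carry_out(motion=[0,-0.0003,0,0,0,0,-0.1,0,-0.0003,0,0,0,0,-0.2,0,-0.0003,0,0,0,0,-0.4,0,-0.0003,0,0,0,0,-0.4,0,-0.0003,0,0,0,0,-0.4,0,-0.0003,0,0,0,0,-0.4])

```text
t: 26.42
eef_pos: [0.4924, -0.3572, 0.0598]
tool_rot: [0.707, 0.004, -0.004, -0.707]
force: [0.3, -0.4, -0.3]
width: 0.697
```

```bash
python3 - <<'E'
from h import *
st=show();snap('wrist','w19')
E
```

```text
t 26.43 p [ 0.4924 -0.3572  0.0598] az 0.69 ydir [ 0.    -0.001 -1.   ] w 0.697 F [ 0.3 -0.4 -0.3] q [ 0.92  0.42 -0.45  1.73  0.21  1.04  0.41]
```

View pics/w19.png

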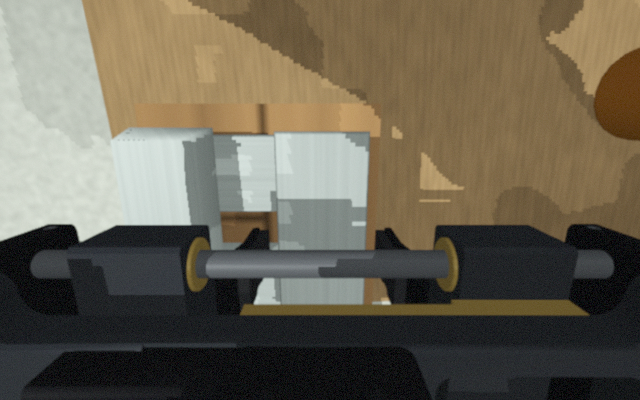

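Released. Raising straight up, then backing off toward −y to view the pile from the wrist.

carry_out(motion=[0,-0.015,0,0,0,0,-0.4,0,-0.05,0,0,0,0,-0.4,0,-0.1,0,0,0,0,-0.4,0,-0.15,-0.03,0,0,0,-0.4,0,-0.17,-0.07,0,0,0,-0.4,0,-0.17,-0.11,0,0,0,-0.4,0,-0.17,-0.13,0,0,0,-0.4,0,-0.17,-0.13,0,0,0,-0.4,0,-0.17,-0.13,0,0,0,-0.4])

```text
t: 27.6
eef_pos: [0.4945, -0.4858, 0.2305]
tool_rot: [0.707, 0.005, -0.004, -0.707]
force: [0.3, 0.9, -0.1]
width: 0.698
```

```bash
python3 - <<'E'
from h import *
st=show();snap('wrist','w20');crop('w20','w20a',170,60,410,240,3);snap('scene','s20');snap('top','t20');crop('s20','s20a',185,60,315,200,5)
E
```

```text
t 27.6 p [ 0.4945 -0.4858  0.2305] az 0.76 ydir [ 0.001 -0.    -1.   ] w 0.698 F [ 0.3  0.9 -0.1] q [ 1.    0.45 -0.41  1.31  0.18  1.41  0.61]
```

View pics/w20a.png

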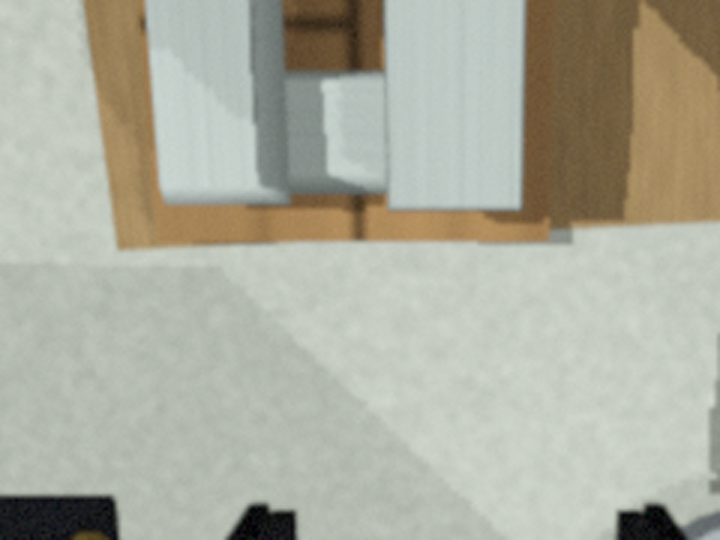

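View pics/s20a.png

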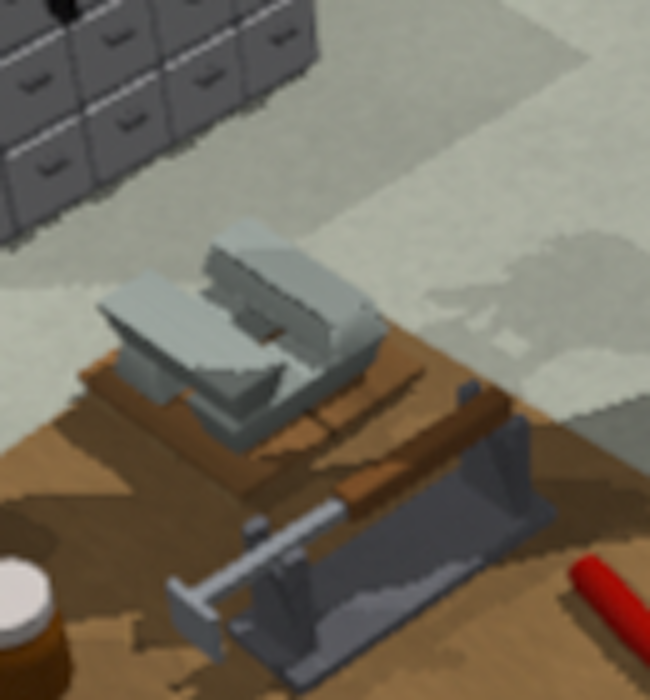

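View pics/t20.png

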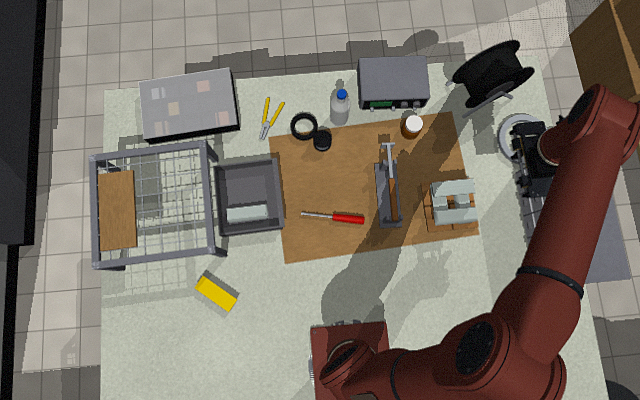

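```bash
python3 - <<'E'
from h import *
np.set_printoptions(precision=4,suppress=True)
c=cam('wrist');g=lambda x,y:(170+x/3,60+y/3)
for n,p,z in [('new L',g(388,210),.078),('new R',g(522,210),.078),('new L top',g(386,0),.078),('new R top',g(526,0),.078),('p3 topL',g(160,190),.078),('p3 topR',g(257,192),.078),('p3 baseL',g(163,203),.048),('p3 baseR',g(290,203),.048),('board L',g(118,248),.018),('board R',g(550,240),.018)]: print(n,onz(c,p,z))
crop('t20','t20a',415,165,485,240,8)
E
```

```text
new L [ 0.4707 -0.4225  0.078 ]
new R [ 0.5163 -0.4219  0.078 ]
new L top [ 0.4704 -0.3567  0.078 ]
new R top [ 0.5156 -0.3561  0.078 ]
p3 topL [ 0.3935 -0.4169  0.078 ]
p3 topR [ 0.4263 -0.4171  0.078 ]
p3 baseL [ 0.3848 -0.4215  0.048 ]
p3 baseR [ 0.432  -0.4208  0.048 ]
board L [ 0.3557 -0.4399  0.018 ]
board R [ 0.5325 -0.4343  0.018 ]
```

View pics/t20a.png

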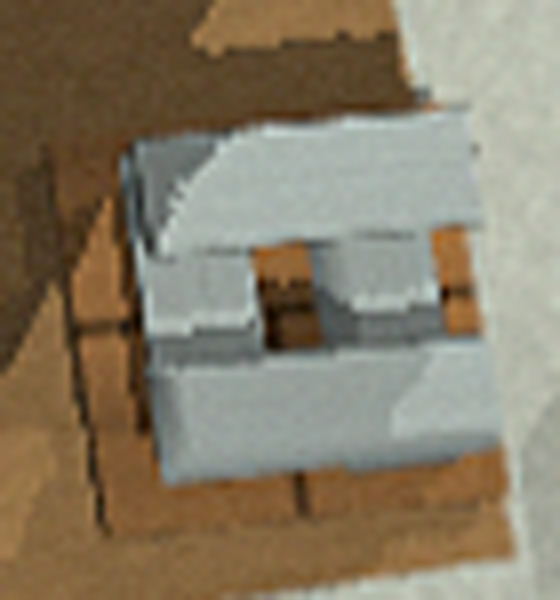

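```bash
python3 - <<'E'
from bench import r
print(r.hand_in())
E
```

```text
the job is handed in; nothing more can be done
None
```

The job is done and handed in at about 27.7 s of the 61 s allowed; the hand-in gives no verdict.

- **Tote:** I dragged it out with the hook. Its back wall measured y ≈ 0.36 m against the shelf front at about 0.365 m, so it is essentially fully clear.
- **Hook:** I laid it back in its rest. The wrist picture taken there matches the one from before the lift.
- **Ingot:** I moved the wide-face-up ingot (the one farther from the robot) to the empty place, still wide face up.
  - It sits about 84 mm from the upper ingot (84 mm wanted).
  - Its middle along its length is within about 1 mm of the upper ingot's, and it is parallel to it within about 1°.
- **Left alone:** The other ingot is still in the tote. I saw no shift in the pile or the things lying about in the last pictures.
- **Forces:** The wrist readings I took stayed under about 8 N.

**Disagreement:** The top camera read the ingot in the tote about 4 mm short in x compared with the wrist camera. The grasp agreed with the wrist camera, so I used that for the placing. I checked the shelf clearance only from the top and scene pictures, which is accurate to a few mm.

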